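Load the disinfecting drawer after the eye examinations

TASK

The prism blocks and penlights need disinfecting after the examinations: rock each prism block up out of its nest in the wooden case by pressing on its ribbed end, pull each penlight out of the upright holder, and lay them all in the open drawer of the white disinfecting unit. When everything is in, push the drawer fully shut and only then press the start button all the way down; leave the pump bottle, the dish and the drops bottle where they are.

Things in the scene. Friction and masses are not known exactly. Their poses are not given: they have to be found in the camera images.
- case_top (a point): heavy pale-wood case fixed to the table, 110 x 244 mm, 30 mm high; this point is the centre of its top face, own z up, own y along the 244 mm. Three nests in a row at own y -80, 0, +80 mm, each 74 (along own x) x 48 mm, 22 mm deep; some may be empty. A block in its nest has gaps of only 5 mm at its ends, 2 mm at its sides; its ribbed end points to own +x or own -x
- prism_a_mid (a point): smoke-grey acrylic prism block, 64 x 44 x 22 mm, about 90 g (may be absent); this point is its centre, half-way up. Own z: up out of its flat top; own x: along the 64 mm, towards the end with three dark cross ribs on top, 15 to 25 mm from the centre. Its underside is flat under the plain half; from 3 mm on the plain side of the centre it is bevelled up at 25 degrees to the ribbed end
- prism_b_mid (a point): identical prism block (may be absent); this point is its centre, axes as for prism_a. In its nest a block sits level, flush with the case top. Pressing its ribbed end down (under 3 N) rocks it; once that end is about 8 mm down (15 degrees) it tips over onto its bevel and stays there by itself, tilted 25 degrees
- prism_c_mid (a point): identical prism block (may be absent); this point is its centre, axes as for prism_a. Once tipped, its plain end stands about 12 mm proud of the case top, and can be gripped there from above across the 44 mm width. A block rests stably on its flat or on its bevel on any floor, and will hang at that tilt in the grip
- holder_top (a point): white upright holder fixed to the table, 50 x 130 mm and 68 mm high; this point is the centre of its top face, own z up, own y along the 130 mm. Three square sockets, 18 mm wide and 60 mm deep, at own y -40, 0 and +40 mm; some may be empty
- penlight_a_mid (a point): penlight (may be absent): a 13 x 13 mm square aluminium bar, 125 mm long, about 60 g, with a dark collar near the top; this point is its centre, half-way along; own z along its length towards the collar end (up while in the holder). Its foot starts on a socket floor 8 mm above the table, its top 133 mm above the table
- penlight_b_mid (a point): identical penlight (may be absent); this point is its centre, axes as for penlight_a
- penlight_c_mid (a point): identical penlight (may be absent); this point is its centre, axes as for penlight_a
- drawer_floor (a point): centre of the inner floor of the disinfecting unit's steel drawer: inside 190 mm along own x, 240 mm along own y, walls 5 mm thick and 45 mm high inside. Own z up; own +x is the way it slides shut. The unit covers what lies farther along own +x from here than the drawer's joint value minus 101 mm
- drawer_front (a point): point in the middle of the outer face of the drawer's white front panel (12 mm thick, 60 mm high, 276 mm wide), level with its top edge, 53 mm above the drawer's floor; own axes as drawer_floor
- drawer (a joint): how far the drawer is open, m: 0 shut, 0.17 fully open; it stays where it is left; slides with about 3 N
- start_top (a point): centre of the top of the white round start button, 26 mm across, in a grey collar on top of the white unit (fixed, 225 x 280 mm, 95 mm high); pressed straight down
- start (a joint): how far the start button is pressed, m: 0 up, 0.006 fully down; springs back; 5 N to press fully
- pump_bottle: bystander: white pump bottle, 64 mm across, about 165 mm high; origin under its centre
- dish: bystander: round steel dish, 120 mm across, 30 mm high; origin under its centre
- drops: bystander: small white drops bottle, 26 mm across, 60 mm high; origin under its centre
Mind the look-alikes: they are no part of the job. Leave any orange, red or yellow look-alike of the part that bears prism_a_mid alone.

How it is judged:
On the way, in this order (a step that is already met when the one before it is completed fails the run):
1. every prism block and penlight lies in the drawer, let go (x of prism_a_mid in the frame of drawer_floor between -0.094 and 0.094 m and y of prism_a_mid in the frame of drawer_floor between -0.119 and 0.119 m and z of prism_a_mid in the frame of drawer_floor between 0 and 0.05 m and linear speed of each of prism_a, prism_b, prism_c, penlight_a, penlight_b, penlight_c below 0.05 m/s and x of prism_b_mid in the frame of drawer_floor between -0.094 and 0.094 m and y of prism_b_mid in the frame of drawer_floor between -0.119 and 0.119 m and z of prism_b_mid in the frame of drawer_floor between 0 and 0.05 m and x of prism_c_mid in the frame of drawer_floor between -0.094 and 0.094 m and y of prism_c_mid in the frame of drawer_floor between -0.119 and 0.119 m and z of prism_c_mid in the frame of drawer_floor between 0 and 0.05 m and x of penlight_a_mid in the frame of drawer_floor between -0.094 and 0.094 m and y of penlight_a_mid in the frame of drawer_floor between -0.119 and 0.119 m and z of penlight_a_mid in the frame of drawer_floor between 0 and 0.05 m and x of penlight_b_mid in the frame of drawer_floor between -0.094 and 0.094 m and y of penlight_b_mid in the frame of drawer_floor between -0.119 and 0.119 m and z of penlight_b_mid in the frame of drawer_floor between 0 and 0.05 m and x of penlight_c_mid in the frame of drawer_floor between -0.094 and 0.094 m and y of penlight_c_mid in the frame of drawer_floor between -0.119 and 0.119 m and z of penlight_c_mid in the frame of drawer_floor between 0 and 0.05 m and contact force between each of prism_a, prism_b, prism_c, penlight_a, penlight_b, penlight_c and the fingers below 0.05 N), for 0.2 s.
2. the drawer is fully shut with everything in it (x of prism_a_mid in the frame of drawer_floor between -0.094 and 0.094 m and y of prism_a_mid in the frame of drawer_floor between -0.119 and 0.119 m and z of prism_a_mid in the frame of drawer_floor between 0 and 0.05 m and linear speed of each of prism_a, prism_b, prism_c, penlight_a, penlight_b, penlight_c below 0.05 m/s and x of prism_b_mid in the frame of drawer_floor between -0.094 and 0.094 m and y of prism_b_mid in the frame of drawer_floor between -0.119 and 0.119 m and z of prism_b_mid in the frame of drawer_floor between 0 and 0.05 m and x of prism_c_mid in the frame of drawer_floor between -0.094 and 0.094 m and y of prism_c_mid in the frame of drawer_floor between -0.119 and 0.119 m and z of prism_c_mid in the frame of drawer_floor between 0 and 0.05 m and x of penlight_a_mid in the frame of drawer_floor between -0.094 and 0.094 m and y of penlight_a_mid in the frame of drawer_floor between -0.119 and 0.119 m and z of penlight_a_mid in the frame of drawer_floor between 0 and 0.05 m and x of penlight_b_mid in the frame of drawer_floor between -0.094 and 0.094 m and y of penlight_b_mid in the frame of drawer_floor between -0.119 and 0.119 m and z of penlight_b_mid in the frame of drawer_floor between 0 and 0.05 m and x of penlight_c_mid in the frame of drawer_floor between -0.094 and 0.094 m and y of penlight_c_mid in the frame of drawer_floor between -0.119 and 0.119 m and z of penlight_c_mid in the frame of drawer_floor between 0 and 0.05 m and value of joint drawer below 0.005 m), for 0.2 s.
3. the start button is pressed down with the drawer shut (value of joint drawer below 0.005 m and value of joint start above 0.0045 m), for 0.05 s.
At the end, for the whole second after the job is handed in: every prism block and penlight that was there lies at rest in the drawer (its centre inside the drawer's walls and less than 50 mm above its floor), the drawer is shut to within 5 mm, and the start button has been pressed (at least 4.5 mm) and let go (all of step 2 and contact force between each of prism_a, prism_b, prism_c, penlight_a, penlight_b, penlight_c and the fingers below 0.05 N and value of joint start below 0.002 m); the robot touches nothing.
It fails at once if the start button is pressed while the drawer is open (value of joint drawer above 0.008 m and value of joint start above 0.003 m).
It fails at once if the pump bottle is knocked away or over (distance of pump_bottle from where it was at the start of the episode above 0.03 m or angle between pump_bottle's own z axis and vertical above 0.5 rad).
It fails at once if the dish is knocked away or over (distance of dish from where it was at the start of the episode above 0.03 m or angle between dish's own z axis and vertical above 0.5 rad).
It fails at once if the drops bottle is knocked away or over (distance of drops from where it was at the start of the episode above 0.03 m or angle between drops's own z axis and vertical above 0.5 rad).
Of prism_a, prism_b, prism_c only 2 to 3 are there at a start; the rules pass over those that are not, and their reading is None.
Of penlight_a, penlight_b, penlight_c only 2 to 3 are there at a start; the rules pass over those that are not, and their reading is None.
At some moment in a run one of prism_a, prism_b, prism_c, penlight_a, penlight_b, penlight_c may be knocked a few centimetres aside while the robot is not near it.
Once in a run the grip may slacken for a moment while it holds something.
It also fails if it takes over 210 s, if anything falls off the work surface, if the arm or the gripper's body presses on something with over 40 N, if the wrist force passes 120 N, or if a joint passes its speed limit or range.

ROBOT

A 6-joint arm with a two-finger parallel gripper is mounted at the origin on the work surface. World frame = base frame: x ahead of the robot, y to its left, z up, the work surface at z = 0. Lengths are in m, angles in rad, forces in N, time in s.
With the tool pointing down it reaches from about 0.3 to 0.75 m from the base axis. Payload 8.5 kg.
Tool frame: the origin (TCP) lies on the mounting face of the last link; the fingertips stand 166 mm ahead of it and the grasp point (between the pads) lies 147 mm ahead of it; z points along the fingers, y is the direction in which the jaws open and shut (so a half turn about z gives the same grasp; the last joint's range is limited). The gripper opens to 88 mm and grips with 3 to 60 N. Pads are 18 mm wide; open, the fingers measure 123 mm over their backs; the gripper's body (75 mm by 187 mm) begins 45 mm behind the grasp point.
Start: joints at [0.976, 0.381, 1.297, -0, 1.464, -0.215], TCP at [0.204, 0.511, 0.405] pointing down, gripper open.
Joint ranges: [-3.11, 3.11], [-0.89, 2.33], [0.22, 2.48], [-1.42, 4.56], [0.17, 2.85], [-2.88, 2.88]. Speed limits (rad/s): [2.39, 2.39, 3.14, 3.14, 3.14, 3.14].

INTERFACE

Orientations are given as a rotation vector (axis times angle).
In Python, from cell import manip gives the robot as it stands.
- The arm moves only by the shell command python3 -m creep 'ROWS' [OPENING] [FORCE]. ROWS is JSON, one flat list of numbers, 6 for each row, row after row: the shift along the tool's x, y, z in cm, then the turn, a rotation vector about the tool's x, y, z in rad. In form: [dx, dy, dz, rx, ry, rz, dx, dy, dz, rx, ry, rz, ...]. A call has exactly 8 rows; each row is the pose to reach, as a shift and turn from the pose commanded when the call began, along the tool's axes at that moment; what a row does not reach only later rows make up. A row lasts 1/10 s, in which the tool goes at most 50 mm and 8.59 degrees, less where a joint would pass 70% of its speed; a pose out of reach is approached as far as the arm can. A call with a gripper value outside its range is refused whole. OPENING is the finger opening in cm, from 0 to 8.81, set as the call begins (- or left out, the last holds). The fingers move at their own pace and stop on an object; FORCE is the grip in N (left out, the last holds). Time passes only in rows, so rows that repeat a pose let the fingers close, or fill a call up. It gives the time, the measured TCP pose, the force and the opening at its end, in the units of the state.
- manip.state(): the state, without advancing time (a new reading comes with each control period).
- manip.read_camera(name): name is "side" or "top"; returns a dict with "frame" (400x640x3 uint8, blue, green, red), "fx", "fy", "cx", "cy" (pixels), "distortion" ([k1, k2, p1, p2, k3] as OpenCV has them; the pictures are not rectified), "cam_to_world" (4x4, takes a point from camera to world coordinates). Camera axes: x right, y down, z forward; pixel columns grow to the right and rows downward; lengths in m; the calibration is good to about 2 mm. A picture is of the moment at which its call begins. There is no depth.
- manip.hand_in(): hands the job in, once; it reports no verdict.
Trained networks look in the newest picture that a camera, given by its name, has taken for a name from the list of things; names that differ only in an ending like _2 or _b are one class to them, and where a whole thing is asked for, a point or a joint stands for the part that bears it (a point fixed in the world has none). Each returns a list of dicts, best first, with "confidence" (0 to 1); they miss things now and then, are a little off and sometimes report something else, mostly with a low value. They report only what shows in the picture. A call takes as long as a camera call. They do not tell look-alikes from the thing itself.
- manip.find_in(thing, camera): "rect" ([left, top, right, bottom] in pixels, round what is visible of it).
- manip.silhouettes(thing, camera): "region" (400x640 bool, what is visible of it) and "rect" ([left, top, right, bottom] in pixels, round what is visible of it).
- manip.pinpoint(thing, camera): "location" ([column, row] in pixels: a listed point, or the origin of a listed thing).
The state is a dict: "clock": time; "joints": joint angles; "qd": joint speeds; "joint_efforts": joint torques, N m; "ee_pos": TCP position; "tool_rot": TCP orientation; "contact_force": force on the tool from outside, world axes, zero at the start; "torque": the same for the moment, N m; "width": finger opening in m.
Only numpy, scipy, OpenCV 4.12 (cv2) and the standard library are available. Lean on these libraries where they do the work, as an engineer would, in place of code of your own. Each camera call takes 0.05 s, during which the arm holds its last target.

## Working session

There is one attempt and no reset: what is moved stays moved. The work goes in short steps, Python scripts to look and compute and a shell command to move; the robot and the scene stay as the last step left them, time stands still between calls to the robot, and variables do not carry over. Pictures are saved under pics/ and viewed, and the job is handed in when it is done.

```bash
ls; mkdir -p pics; python3 - <<'E'
from cell import manip
import cv2
print(manip.state())
for n in ("side","top"):
    c=manip.read_camera(n); cv2.imwrite(f"pics/{n}0.png",c["frame"])
    print({k:v for k,v in c.items() if k!="frame"})
E
```

```text
pics
{'clock': 0.0, 'joints': array([ 9.75687009e-01,  3.81196818e-01,  1.29827083e+00,  2.11131818e-05,
        1.46360569e+00, -2.15329383e-01]), 'qd': array([ 0.00164032,  0.00170051,  0.00059291, -0.00074089, -0.00016007,
        0.00123177]), 'joint_efforts': array([ 1.78029018e-04, -4.37942684e+01, -2.24547315e+01,  7.12963985e-02,
        3.53892648e-02, -1.56673336e-04]), 'ee_pos': array([0.20388207, 0.51076395, 0.40413376]), 'tool_rot': array([-5.92867810e-01, -3.08452901e+00,  2.12409368e-03]), 'contact_force': array([-0.28539681,  0.31316198,  0.44067885]), 'torque': array([-0.02006889, -0.01447546, -0.04218587]), 'width': 0.08831588140573597}
{'fx': 427.2005744707066, 'fy': 427.2005744707066, 'cx': 322.2145463476395, 'cy': 196.12938028872955, 'distortion': array([-0.05748159,  0.        ,  0.        ,  0.        ,  0.        ]), 'cam_to_world': array([[ 0.85282806, -0.29339659,  0.4319754 ,  0.04113328],
       [-0.52215538, -0.48890629,  0.69880212, -0.84350205],
       [ 0.00616933, -0.82151633, -0.57015161,  0.7126654 ],
       [ 0.        ,  0.        ,  0.        ,  1.        ]])}
{'fx': 460.9491657255133, 'fy': 460.9491657255133, 'cx': 320.1774143024068, 'cy': 199.16862835954785, 'distortion': array([-0.00341191,  0.        ,  0.        ,  0.        ,  0.        ]), 'cam_to_world': array([[ 0.00881582, -0.9836567 ,  0.1798382 ,  0.29143937],
       [-0.99989688, -0.00663266,  0.01273729, -0.1219982 ],
       [-0.01133632, -0.17993195, -0.98361374,  1.30465909],
       [ 0.        ,  0.        ,  0.        ,  1.        ]])}
```

View pics/side0.png

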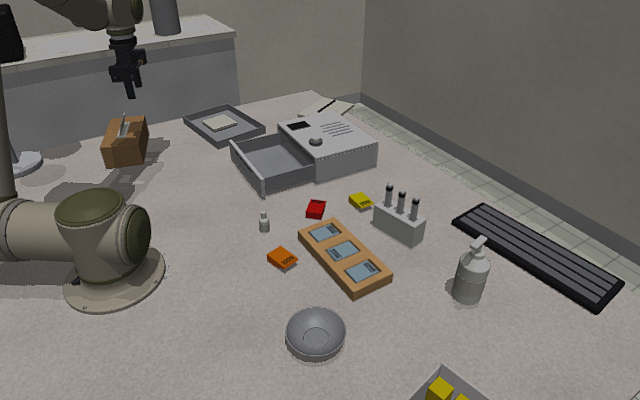

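View pics/top0.png

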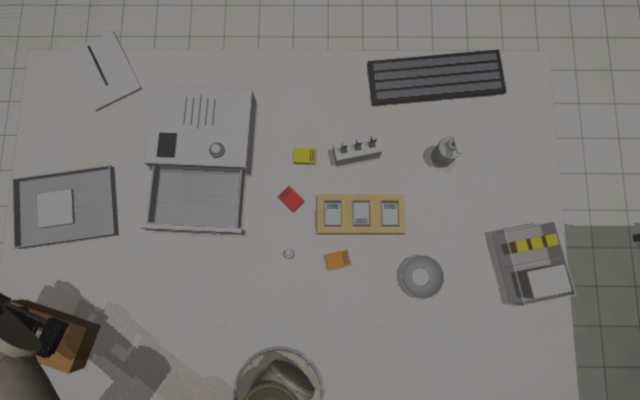

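Three prism blocks sit in the case (top view around 332/361/390, 213) and three penlights in the holder (344/357/373, 145). The drawer is open at (196,197) and the button is at (216,149). Next I'll measure them.

```bash
cat > h.py <<'E'
import numpy as np, cv2
from cell import manip
from scipy.spatial.transform import Rotation as R
def ray(c,uv):
    K=np.array([[c["fx"],0,c["cx"]],[0,c["fy"],c["cy"]],[0,0,1]])
    p=cv2.undistortPoints(np.array([[uv]],float),K,np.array(c["distortion"]))[0,0]
    T=c["cam_to_world"]; d=T[:3,:3]@np.array([p[0],p[1],1]); return T[:3,3],d/np.linalg.norm(d)
def onz(c,uv,z):
    o,d=ray(c,uv); return o+d*(z-o[2])/d[2]
def proj(c,P):
    K=np.array([[c["fx"],0,c["cx"]],[0,c["fy"],c["cy"]],[0,0,1]])
    T=np.linalg.inv(c["cam_to_world"]); r,_=cv2.Rodrigues(T[:3,:3])
    return cv2.projectPoints(np.array(P,float).reshape(-1,3),r,T[:3,3],K,np.array(c["distortion"]))[0].reshape(-1,2)
def tri(c1,u1,c2,u2):
    A=np.zeros((3,3));b=np.zeros(3)
    for c,u in((c1,u1),(c2,u2)):
        o,d=ray(c,u);M=np.eye(3)-np.outer(d,d);A+=M;b+=M@o
    return np.linalg.solve(A,b)
def cams(): return {n:manip.read_camera(n) for n in("top","side")}
def crop(c,x0,y0,x1,y1,s,fn):
    cv2.imwrite(fn,cv2.resize(c["frame"][y0:y1,x0:x1],None,fx=s,fy=s,interpolation=cv2.INTER_CUBIC))
E
python3 - <<'E'
from h import *
C=cams()
Z=dict(case_top=.03,prism_a_mid=.019,holder_top=.068,penlight_a_mid=.0705,drawer_floor=None,drawer_front=None,start_top=None)
for t,z in Z.items():
    r={n:manip.pinpoint(t,n) for n in C}
    for n in r:
        for q in r[n]:
            print(t,n,np.round(q["location"],1),round(q["confidence"],2), np.round(onz(C[n],q["location"],z),4) if z else "")
    if not z and r["top"] and r["side"]:
        print("  tri",np.round(tri(C["top"],r["top"][0]["location"],C["side"],r["side"][0]["location"]),4))
for t in("pump_bottle","dish","drops"):
    for n in C:
        for q in manip.pinpoint(t,n)[:1]: print(t,n,np.round(onz(C[n],q["location"],0),3),round(q["confidence"],2))
crop(C["top"],300,120,420,250,5,"pics/t1.png")
crop(C["side"],280,170,430,310,5,"pics/s1.png")
crop(C["top"],135,80,265,240,4,"pics/t2.png")
crop(C["side"],220,90,390,220,4,"pics/s2.png")
E
```

```text
case_top top [359.3 213.1] 0.89 [ 0.4857 -0.2151  0.03  ]
case_top side [340.8 249.3] 0.88 [ 0.4804 -0.2188  0.03  ]
prism_a_mid top [337.6 262.5] 0.94 [ 0.3488 -0.1551  0.019 ]
prism_a_mid top [332.4 212.9] 0.75 [ 0.4874 -0.1402  0.019 ]
prism_a_mid top [290.6 201. ] 0.7 [ 0.5207 -0.0215  0.019 ]
prism_a_mid side [281.  259.4] 0.97 [ 0.3476 -0.1658  0.019 ]
prism_a_mid side [315.6 211. ] 0.91 [ 0.5144 -0.0444  0.019 ]
prism_a_mid side [362.3 201.8] 0.64 [ 0.6484 -0.0748  0.019 ]
prism_a_mid side [324.4 236.2] 0.61 [ 0.4793 -0.1466  0.019 ]
holder_top top [354.3 145.3] 0.67 [ 0.6707 -0.1997  0.068 ]
holder_top top [358.1 211.6] 0.44 [ 0.484  -0.2091  0.068 ]
holder_top side [398.7 212.8] 0.58 [ 0.6561 -0.2151  0.068 ]
penlight_a_mid top [373.1 146.9] 0.48 [ 0.6656 -0.2516  0.0705]
penlight_a_mid side [414.8 218.2] 0.74 [ 0.6736 -0.2553  0.0705]
drawer_floor top [196.9 192.1] 0.81 
drawer_floor top [354.9 147.2] 0.23 
drawer_floor side [276.  164.8] 0.8 
  tri [0.5443 0.2515 0.0056]
drawer_front top [189.1 234.2] 0.56 
drawer_front top [334.1 214.7] 0.23 
drawer_front side [239.9 160.9] 0.61 
  tri [0.4203 0.2502 0.0573]
start_top top [213.6 149.2] 0.5 
start_top top [289.  253.1] 0.27 
start_top side [314.9 137. ] 0.55 
  tri [0.6458 0.1819 0.1092]
pump_bottle top [ 0.656 -0.465  0.   ] 0.73
pump_bottle side [ 0.658 -0.456  0.   ] 0.69
dish top [ 0.317 -0.385  0.   ] 0.62
dish side [ 0.308 -0.385  0.   ] 0.6
drops top [ 0.37  -0.027  0.   ] 0.46
drops side [ 0.375 -0.018  0.   ] 0.57
```

View pics/t1.png

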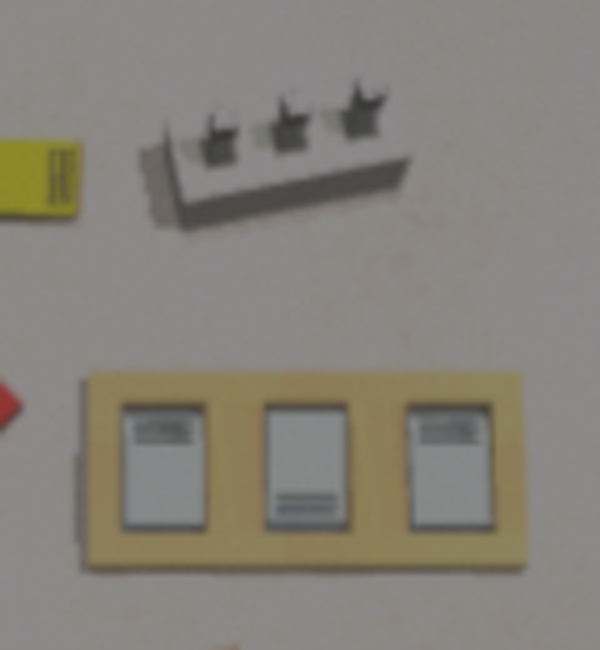

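View pics/s1.png

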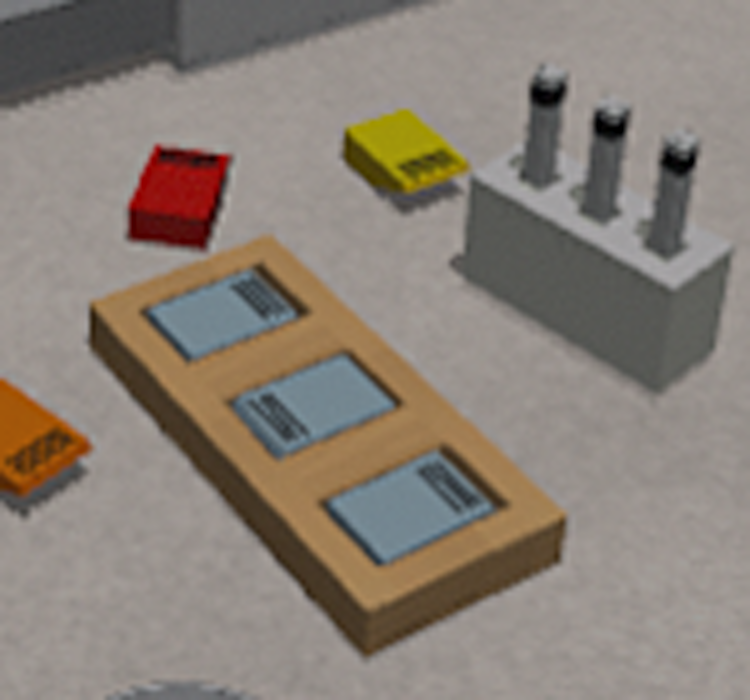

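View pics/t2.png

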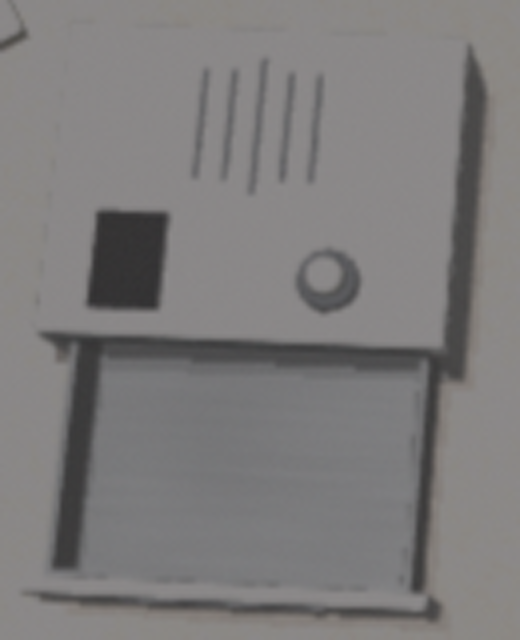

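View pics/s2.png

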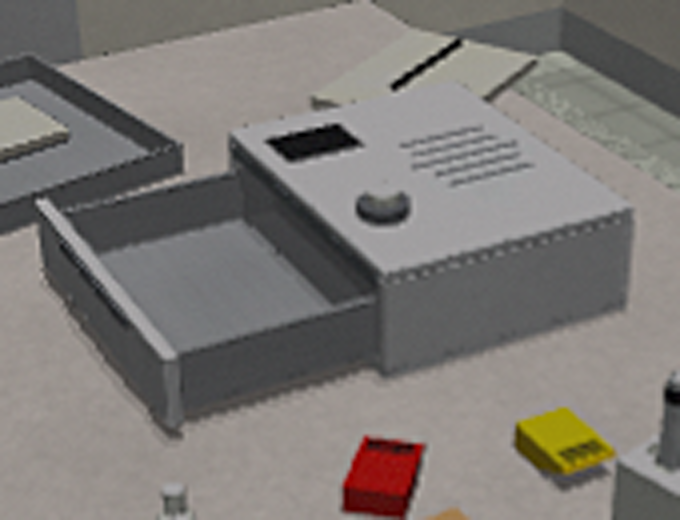

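```bash
cat > fit.py <<'E'
from h import *
from scipy.optimize import least_squares
def fit(C,obs,p0,z):
    # obs: list (cam, local xyz (z abs), pixel)
    def f(p):
        c,s=np.cos(p[2]),np.sin(p[2]);o=[]
        for n,l,u in obs:
            P=[p[0]+c*l[0]-s*l[1],p[1]+s*l[0]+c*l[1],l[2]]
            o+=list(proj(C[n],P)[0]-u)
        return np.array(o)
    r=least_squares(f,p0); return r.x,f(r.x).reshape(-1,2)
E
python3 - <<'E'
from fit import *
C=cams()
T=lambda x,y:np.array([300+x/5-.4,120+y/5-.4]); S=lambda x,y:np.array([280+x/5-.4,170+y/5-.4])
a,b=.055,.122
t=[("top",(a,b,.03),T(88,372)),("top",(a,-b,.03),T(524,372)),("top",(-a,-b,.03),T(527,565)),("top",(-a,b,.03),T(88,565))]
s=[("side",(a,b,.03),S(270,236)),("side",(-a,b,.03),S(92,308)),("side",(-a,-b,.03),S(372,610)),("side",(a,-b,.03),S(565,520))]
for o in(t,s,t+s):
    x,r=fit(C,o,[.48,-.22,0],0);print("case",np.round(x,4),np.round(r,1).tolist())
a,b=.025,.065
t=[("top",(-a,b,.068),T(181,206)),("top",(-a,-b,.068),T(411,158)),("top",(a,b,.068),T(165,128))]
s=[("side",(-a,b,.068),S(470,183)),("side",(-a,-b,.068),S(672,288)),("side",(a,-b,.068),S(733,248))]
s2=[("side",(0,.04,.133),S(549,70)),("side",(0,0,.133),S(611,106)),("side",(0,-.04,.133),S(680,140))]
for o in(t,s,s2,t+s+s2):
    x,r=fit(C,o,[.67,-.2,0],0);print("holder",np.round(x,4),np.round(r,1).tolist())
T=lambda x,y:np.array([135+x/4-.4,80+y/4-.4]); S=lambda x,y:np.array([220+x/4-.4,90+y/4-.4])
# unit: local origin front centre of unit? use unit centre
a,b=.1125,.14
t=[("top",(-a,b,.095),T(38,333)),("top",(-a,-b,.095),T(447,350)),("top",(a,-b,.095),T(470,42)),("top",(a,b,.095),T(70,22))]
s=[("side",(-a,b,.095),S(230,132)),("side",(-a,-b,.095),S(383,278)),("side",(a,-b,.095),S(632,210)),("side",(a,b,.095),S(443,84))]
for o in(t,s,t+s):
    x,r=fit(C,o,[.7,.25,0],0);print("unit",np.round(x,4),np.round(r,1).tolist())
# drawer front top edge corners
t=[("top",(0,.138,.06),T(25,594)),("top",(0,-.138,.06),T(435,610))]
s=[("side",(0,.138,.06),S(40,204)),("side",(0,-.138,.06),S(165,362))]
for z in (.055,.06,.065):
  tt=[(n,(l[0],l[1],z),u) for n,l,u in t+s]
  x,r=fit(C,tt,[.42,.25,0],0);print("front",z,np.round(x,4),np.round(r,1).tolist())
  x,r=fit(C,tt[:2],[.42,.25,0],0);print("front",z,np.round(x,4),np.round(r,1).tolist())
print("btn",tri(C["top"],T(325,270),C["side"],S(386,196)))
E
```

```text
case [ 0.4856 -0.2196  0.0059] [[0.1, -0.2], [-0.3, -0.2], [0.3, 0.2], [-0.0, 0.1]]
case [ 0.4817 -0.2247  0.0088] [[0.2, -0.3], [-0.8, -0.8], [-0.5, 1.1], [1.1, -0.5]]
case [ 0.484  -0.2216  0.0069] [[0.8, 0.4], [0.4, 0.4], [1.0, 0.8], [0.7, 0.7], [0.4, -1.2], [-0.5, -1.8], [-0.5, -0.3], [1.0, -1.7]]
holder [ 0.6633 -0.207   0.2305] [[0.4, 0.6], [0.0, 0.1], [-0.4, -0.7]]
holder [ 0.6591 -0.2131  0.2278] [[-0.7, -1.0], [0.5, 0.8], [0.1, -0.1]]
holder [ 0.6595 -0.2129  0.1993] [[-0.0, 0.3], [0.3, -0.2], [-0.3, -0.1]]
holder [ 0.6616 -0.2101  0.2159] [[1.3, 0.9], [1.1, 1.0], [0.7, -0.5], [-0.5, -2.0], [0.2, -0.1], [0.0, -0.8], [-0.2, -0.3], [0.2, -1.0], [-0.2, -1.0]]
unit [ 0.7164  0.2308 -0.0367] [[-0.5, 0.2], [-0.2, 0.2], [0.0, -0.9], [0.7, 0.4]]
unit [ 0.7064  0.2212 -0.0274] [[-2.3, 0.4], [-0.1, 0.0], [0.7, -0.5], [1.7, -0.7]]
unit [ 0.7141  0.2299 -0.034 ] [[-0.1, 1.2], [0.2, 0.9], [0.2, -0.2], [0.9, 1.3], [-1.2, -1.1], [0.3, -2.0], [0.8, -2.1], [2.5, -1.9]]
front 0.055 [ 0.4327  0.2464 -0.0375] [[0.1, -0.7], [-2.1, -0.1], [-0.4, 2.1], [0.7, 2.4]]
front 0.055 [ 0.4316  0.2437 -0.0302] [[1.1, 0.1], [-1.1, -0.1]]
front 0.06 [ 0.4318  0.2438 -0.0383] [[0.4, -0.6], [-1.5, 0.1], [-0.5, 1.1], [0.6, 1.5]]
front 0.06 [ 0.431   0.2422 -0.0304] [[0.9, 0.1], [-0.9, -0.1]]
front 0.065 [ 0.4308  0.2412 -0.0391] [[0.6, -0.5], [-0.8, 0.3], [-0.6, 0.1], [0.5, 0.5]]
front 0.065 [ 0.4305  0.2408 -0.0306] [[0.7, 0.1], [-0.7, -0.0]]
btn [0.65085957 0.17829928 0.1044743 ]
```

```bash
cat > go.py <<'E'
# usage: go.py x y ztip yawdeg(of tool y) [tilt deg about tool y] -> tool-frame delta, ; also prints state
import sys
from h import *
def tgt(yaw,tilt=0):
    a=np.radians(yaw); y=np.array([np.cos(a),np.sin(a),0]); z=np.array([0,0,-1.]); x=np.cross(y,z)
    return R.from_matrix(np.c_[x,y,z])*R.from_rotvec([0,np.radians(tilt),0])
s=manip.state(); Rc=R.from_rotvec(s["tool_rot"]); M=Rc.as_matrix()
tip=s["ee_pos"]+M[:,2]*.166
print("t %.1f tip"%s["clock"],np.round(tip,4),"yaw %.1f"%np.degrees(np.arctan2(M[1,1],M[0,1])),"zax",np.round(M[:,2],3),"F",np.round(s["contact_force"],1),"w %.4f"%s["width"],"q",np.round(s["joints"],2))
if len(sys.argv)>1:
    v=[float(a) for a in sys.argv[1:]]
    Rt=tgt(v[3],v[4] if len(v)>4 else 0); p=np.array(v[:3])-Rt.as_matrix()[:,2]*.166
    print("d cm",np.round(Rc.inv().apply(p-s["ee_pos"])*100,2),"rv",np.round((Rc.inv()*Rt).as_rotvec(),3))
E
python3 go.py .506 -.1416 .12 90.4; python3 go.py .4 .15 .18 90.4
```

```text
t 1.3 tip [0.2039 0.5108 0.2388] yaw 68.2 zax [-0.  0. -1.] F [-0.4 -0.1  0.1] w 0.0883 q [ 0.98  0.38  1.3   0.    1.46 -0.22]
d cm [-52.24 -49.39  11.87] rv [ 0.    -0.    -0.387]
t 1.3 tip [0.2039 0.5108 0.2388] yaw 68.2 zax [-0.  0. -1.] F [-0.4 -0.1  0.1] w 0.0883 q [ 0.98  0.38  1.3   0.    1.46 -0.22]
d cm [-31.59 -26.24   5.88] rv [ 0.    -0.    -0.387]
```

```bash
python3 -m creep '[-31.6,-26.2,5.9,0,0,-0.387,-31.6,-26.2,5.9,0,0,-0.387,-31.6,-26.2,5.9,0,0,-0.387,-31.6,-26.2,5.9,0,0,-0.387,-31.6,-26.2,5.9,0,0,-0.387,-31.6,-26.2,5.9,0,0,-0.387,-31.6,-26.2,5.9,0,0,-0.387,-31.6,-26.2,5.9,0,0,-0.387]' 0 20; python3 go.py .506 -.1416 .10 90.4
```

```text
clock: 2.1
ee_pos: [0.3899, 0.1684, 0.349]
tool_rot: [-0.011, 3.141, 0.0]
contact_force: [1.2, 0.7, -0.2]
width: 0.0259
t 2.1 tip [0.39   0.1684 0.183 ] yaw 90.4 zax [ 0.001  0.    -1.   ] F [ 1.2  0.7 -0.2] w 0.0259 q [ 0.13  0.22  1.72  0.    1.21 -1.45]
d cm [-11.38 -31.08   8.31] rv [0.    0.001 0.   ]
```

```bash
python3 -m creep '[-10.8,-30,8,0,0,0,-10.8,-30,8,0,0,0,-10.8,-30,8,0,0,0,-10.8,-30,8,0,0,0,-10.8,-30,8,0,0,0,-10.8,-30,8,0,0,0,-10.8,-30,8,0,0,0,-10.8,-30,8,0,0,0]'; python3 - <<'E'
from h import *
C=cams()
crop(C["top"],290,120,420,250,5,"pics/t3.png")
crop(C["side"],280,170,430,310,5,"pics/s3.png")
s=manip.state();M=R.from_rotvec(s["tool_rot"]).as_matrix();tip=s["ee_pos"]+M[:,2]*.166
for n,x0,y0 in(("top",290,120),("side",280,170)): print(n,(proj(C[n],tip)-[x0,y0]+.5)*5)
E
python3 go.py .506 -.1416 .04 90.4
```

```text
clock: 2.9
ee_pos: [0.5004, -0.1321, 0.2679]
tool_rot: [0.005, -3.141, 0.0]
contact_force: [-0.4, -0.1, 0.8]
width: 0.0003
top [[195.79510185 420.63346759]]
side [[242.02713937 168.40552885]]
t 3.0 tip [ 0.4993 -0.129   0.1028] yaw 90.4 zax [-0.001  0.001 -1.   ] F [ 0.5  0.3 -0.1] w 0.0007 q [-0.48  0.47  1.6   0.    1.08 -2.06]
d cm [-0.65 -1.26  6.28] rv [ 0.001 -0.001 -0.001]
```

View pics/t3.png

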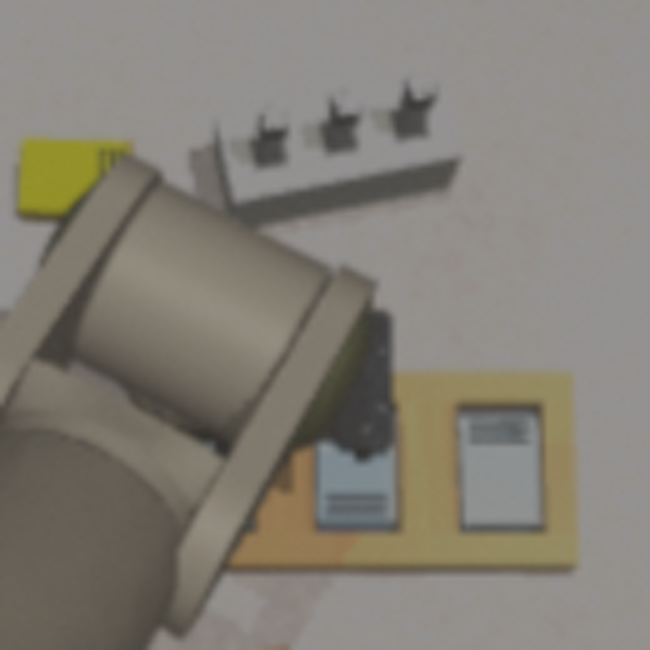

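View pics/s3.png

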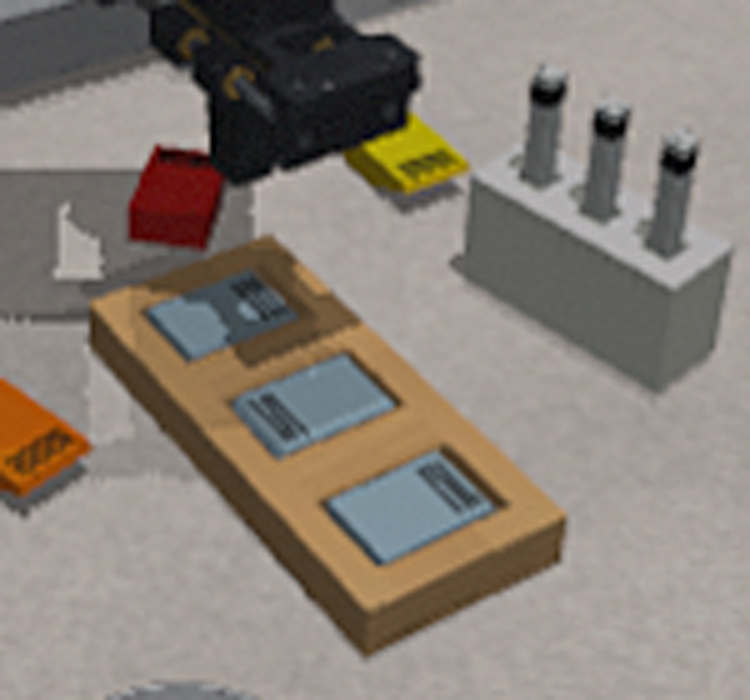

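```bash
python3 -m creep '[-0.6,-1.2,1,0,0,0,-0.6,-1.2,2,0,0,0,-0.6,-1.2,3,0,0,0,-0.6,-1.2,4,0,0,0,-0.6,-1.2,5,0,0,0,-0.6,-1.2,6,0,0,0,-0.6,-1.2,6,0,0,0,-0.6,-1.2,6,0,0,0]'; python3 - <<'E'
from h import *
C=cams()
c=C["side"]
s=manip.state();M=R.from_rotvec(s["tool_rot"]).as_matrix();tip=s["ee_pos"]+M[:,2]*.166
c["frame"]=c["frame"].copy()
for d in ([0,0,0],[.009,.0175,0],[.009,-.0175,0],[-.009,.0175,0],[-.009,-.0175,0]):
    u=proj(c,tip+np.array(d))[0]; print(u)
    c["frame"][int(round(u[1])),int(round(u[0]))]=(0,0,255)
crop(c,290,180,390,260,8,"pics/s4.png")
E
python3 go.py .506 -.1416 .03 90.4
```

```text
clock: 3.8
ee_pos: [0.5057, -0.1409, 0.2089]
tool_rot: [0.011, -3.141, -0.0]
contact_force: [-1.2, -0.2, 0.7]
width: 0.0006
[332.3336424 223.9973549]
[331.61141603 219.19736866]
[339.15411681 226.58477569]
[325.61684611 221.44847689]
[333.07759847 228.94237204]
t 3.9 tip [ 0.5059 -0.141   0.0434] yaw 90.4 zax [ 0.001 -0.    -1.   ] F [ 0.1 -0.2 -0.7] w 0.0004 q [-0.5   0.57  1.63 -0.    0.94 -2.08]
d cm [-0.02 -0.06  1.34] rv [-0.     0.001  0.   ]
```

View pics/s4.png

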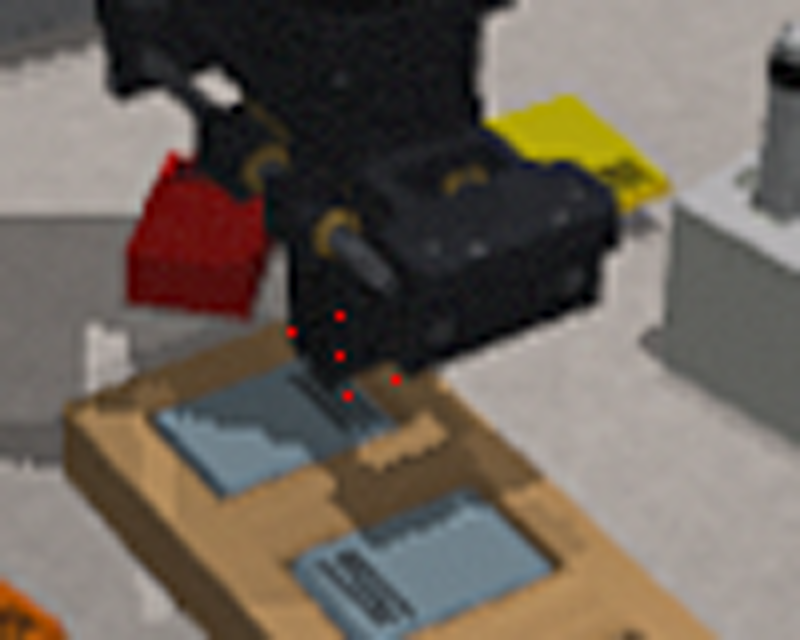

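```bash
python3 -m creep '[0,0,0.5,0,0,0,0,0,1,0,0,0,0,0,1.3,0,0,0,0,0,1.4,0,0,0,0,0,1.5,0,0,0,0,0,1.6,0,0,0,0,0,1.7,0,0,0,0,0,1.8,0,0,0]'; python3 go.py;python3 -m creep '[0,0,0.1,0,0,0,0,0,0.2,0,0,0,0,0,0.2,0,0,0,0,0,0.3,0,0,0,0,0,0.3,0,0,0,0,0,0.4,0,0,0,0,0,0.4,0,0,0,0,0,0.4,0,0,0]'; python3 go.py
```

```text
clock: 4.7
ee_pos: [0.5056, -0.1409, 0.1909]
tool_rot: [0.011, -3.141, -0.0]
contact_force: [0.9, -0.5, 1.1]
width: 0.0008
t 4.7 tip [ 0.5056 -0.1409  0.0249] yaw 90.4 zax [-0.  0. -1.] F [ 0.9 -0.5  1.1] w 0.0008 q [-0.5   0.6   1.65 -0.    0.9  -2.08]
clock: 5.5
ee_pos: [0.5056, -0.1408, 0.1882]
tool_rot: [-0.012, 3.141, -0.001]
contact_force: [-2.6, 1.8, 14.5]
width: 0.0003
t 5.5 tip [ 0.5057 -0.1409  0.0222] yaw 90.4 zax [ 0.001 -0.001 -1.   ] F [-2.6  1.8 14.5] w 0.0003 q [-0.5   0.6   1.65 -0.    0.89 -2.08]
```

```bash
python3 -m creep '[0,0,-1,0,0,0,0,0,-2,0,0,0,0,0,-3,0,0,0,0,0,-4,0,0,0,0,-1,-6,0,0,0,0,-3,-6,0,0,0,0,-6,-6,0,0,0,0,-7.9,-6,0,0,0]'; python3 - <<'E'
from h import *
C=cams()
crop(C["side"],290,200,400,310,6,"pics/s5.png")
E
python3 go.py .461 -.2216 .04 90.4
```

```text
clock: 6.3
ee_pos: [0.5062, -0.2214, 0.2476]
tool_rot: [-0.01, 3.141, -0.001]
contact_force: [-0.1, 0.2, -0.7]
width: 0.0004
t 6.4 tip [ 0.5062 -0.222   0.0812] yaw 90.3 zax [ 0.001 -0.001 -1.   ] F [ 1.1  0.2 -0.1] w 0.0005 q [-0.63  0.55  1.52 -0.    1.08 -2.2 ]
d cm [4.52 0.05 4.12] rv [-0.001  0.001 -0.002]
```

View pics/s5.png

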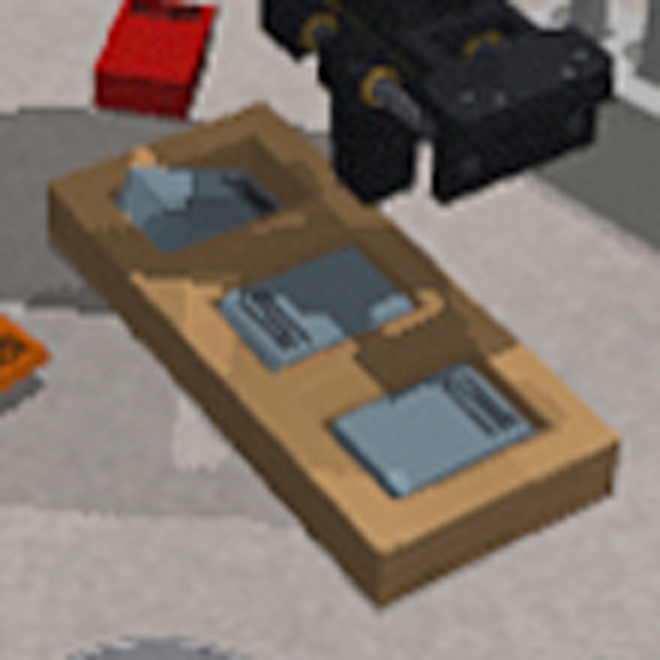

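The first block has tipped, with its plain end raised at (150,185). Now the middle one, whose ribs are on the −x side.

```bash
python3 -m creep '[4.5,0,0,0,0,0,4.5,0,1,0,0,0,4.5,0,2.5,0,0,0,4.5,0,4.1,0,0,0,4.5,0,4.6,0,0,0,4.5,0,5,0,0,0,4.5,0,5.2,0,0,0,4.5,0,5.3,0,0,0]'; python3 go.py;python3 -m creep '[0,0,0.1,0,0,0,0,0,0.2,0,0,0,0,0,0.3,0,0,0,0,0,0.4,0,0,0,0,0,0.45,0,0,0,0,0,0.5,0,0,0,0,0,0.5,0,0,0,0,0,0.5,0,0,0]'; python3 go.py
```

```text
clock: 7.2
ee_pos: [0.4612, -0.2201, 0.1943]
tool_rot: [0.012, -3.141, 0.0]
contact_force: [-1.9, 0.0, 3.0]
width: 0.0007
t 7.2 tip [ 0.4612 -0.2201  0.0283] yaw 90.4 zax [-0. -0. -1.] F [-1.9  0.   3. ] w 0.0007 q [-0.68  0.57  1.68 -0.    0.88 -2.26]
clock: 8.0
ee_pos: [0.4612, -0.2203, 0.189]
tool_rot: [-0.011, 3.142, -0.0]
contact_force: [-0.8, 1.1, 1.9]
width: 0.0003
t 8.0 tip [ 0.4613 -0.2203  0.023 ] yaw 90.4 zax [ 0. -0. -1.] F [-0.8  1.1  1.9] w 0.0003 q [-0.68  0.58  1.69 -0.    0.87 -2.26]
```

```bash
python3 -m creep '[0,0,0.1,0,0,0,0,0,0.15,0,0,0,0,0,-1,0,0,0,0,0,-3,0,0,0,0,0,-5,0,0,0,-2,-4,-5,0,0,0,-4.6,-8.1,-5,0,0,0,-4.6,-8.1,-5,0,0,0]'; python3 - <<'E'
from h import *
C=cams()
crop(C["side"],290,200,400,310,6,"pics/s6.png")
E
python3 go.py .507 -.301 .04 90.4
```

```text
clock: 8.8
ee_pos: [0.5096, -0.3049, 0.2397]
tool_rot: [-0.008, 3.138, -0.006]
contact_force: [0.7, 0.2, 0.7]
width: 0.0003
t 8.9 tip [ 0.5078 -0.3012  0.0729] yaw 90.4 zax [-0.  0. -1.] F [-0.5 -0.3  0.4] w 0.0003 q [-0.74  0.61  1.41  0.    1.12 -2.31]
d cm [0.08 0.02 3.29] rv [ 0. -0. -0.]
```

View pics/s6.png

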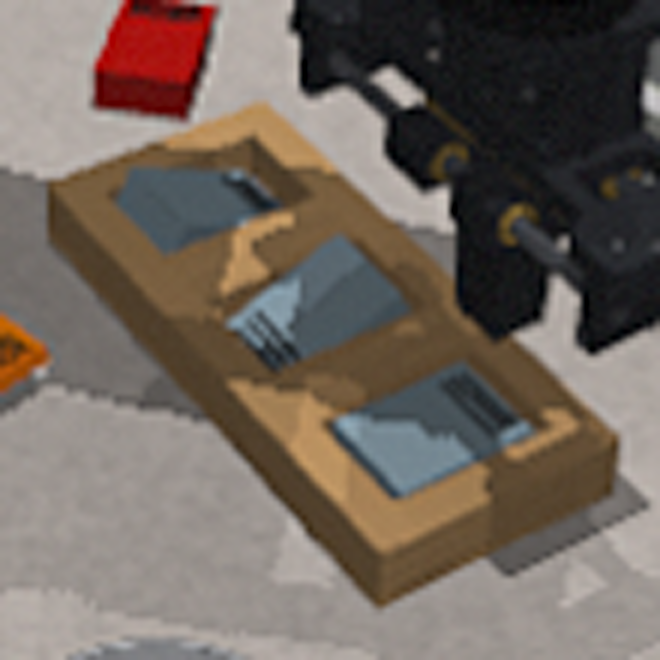

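```bash
python3 -m creep '[0,0,1,0,0,0,0,0,2.2,0,0,0,0,0,3.2,0,0,0,0,0,3.8,0,0,0,0,0,4.2,0,0,0,0,0,4.4,0,0,0,0,0,4.6,0,0,0,0,0,4.8,0,0,0]'; python3 -m creep '[0,0,0.1,0,0,0,0,0,0.2,0,0,0,0,0,0.3,0,0,0,0,0,0.3,0,0,0,0,0,-1,0,0,0,0,0,-3,0,0,0,0,0,-5,0,0,0,0,0,-5,0,0,0]' 8.8; python3 go.py .463 -.305 .06 90.4;  python3 - <<'E'
from h import *
C=cams()
crop(C["side"],290,200,400,310,6,"pics/s7.png")
E
```

```text
clock: 9.7
ee_pos: [0.508, -0.301, 0.1913]
tool_rot: [-0.011, 3.141, -0.001]
contact_force: [2.0, -0.0, 1.4]
width: 0.0004
clock: 10.5
ee_pos: [0.508, -0.3011, 0.2435]
tool_rot: [-0.011, 3.139, -0.004]
contact_force: [-0.1, -0.3, -0.1]
width: 0.062
t 10.5 tip [ 0.5085 -0.3016  0.0775] yaw 90.4 zax [ 0.003 -0.003 -1.   ] F [-0.1 -0.3 -0.1] w 0.0620 q [-0.74  0.61  1.41 -0.    1.12 -2.31]
d cm [ 4.51 -0.35  1.73] rv [-0.003  0.003  0.   ]
```

View pics/s7.png

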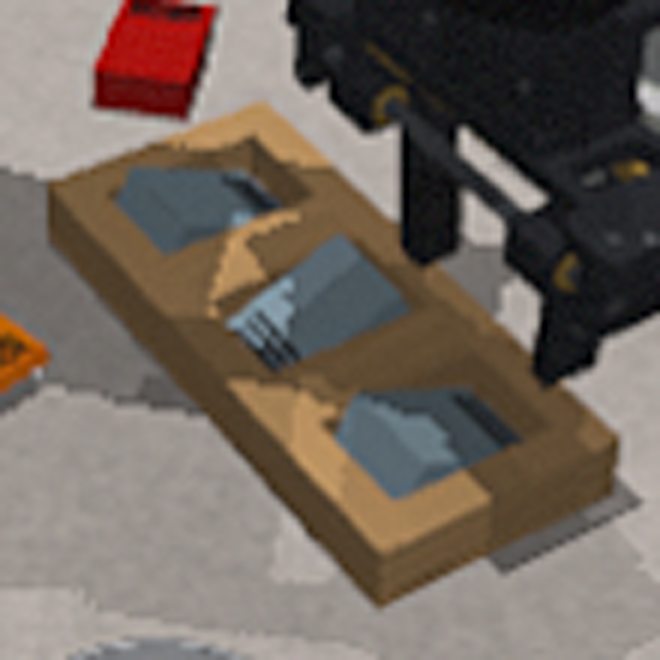

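All three are tipped. The third's plain end is raised at (390,400).

```bash
python3 -m creep '[1.8,0,0,0,0,0,3.7,0,0.5,0,0,0,3.7,0,1.5,0,0,0,3.7,0,2.5,0,0,0,3.7,0,3.5,0,0,0,3.7,0,4,0,0,0,3.7,0,4.3,0,0,0,3.7,0,4.4,0,0,0]' 6.0 25; python3 go.py .471 -.3016 .0325 90.4; python3 - <<'E'
from h import *
C=cams()
crop(C["side"],290,200,400,310,6,"pics/s8.png")
E
```

```text
clock: 11.4
ee_pos: [0.4711, -0.3011, 0.1966]
tool_rot: [0.012, -3.141, -0.0]
contact_force: [0.8, 0.0, -0.2]
width: 0.0601
t 11.4 tip [ 0.471  -0.3011  0.0306] yaw 90.4 zax [-0.  0. -1.] F [ 0.8  0.  -0.2] w 0.0601 q [-0.78  0.63  1.54 -0.    0.97 -2.36]
d cm [ 0.01 -0.05 -0.19] rv [ 0. -0.  0.]
```

View pics/s8.png

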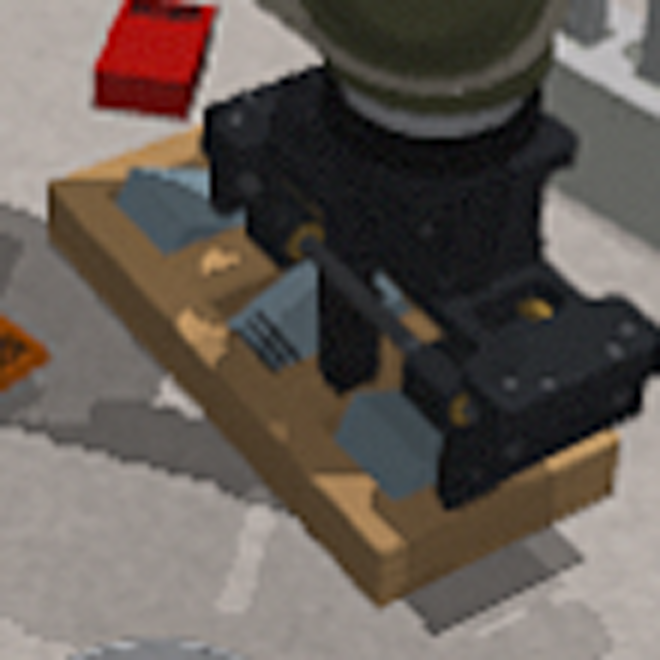

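The fingers straddle the raised end of the third block, so I'll close, then lift.

```bash
python3 -m creep '[0,0,-0.1,0,0,0,0,0,-0.1,0,0,0,0,0,-0.1,0,0,0,0,0,-0.1,0,0,0,0,0,-0.1,0,0,0,0,0,-0.1,0,0,0,0,0,-0.1,0,0,0,0,0,-0.1,0,0,0]' 3 30; python3 go.py; python3 -m creep '[0,0,-0.5,0,0,0,0,0,-1.2,0,0,0,0,0,-2,0,0,0,0,0,-3.5,0,0,0,0,0,-5,0,0,0,0,0,-7,0,0,0,0,0,-9,0,0,0,0,0,-11,0,0,0]';python3 go.py;  python3 - <<'E'
from h import *
C=cams()
crop(C["side"],250,130,420,310,4,"pics/s9.png")
E
```

```text
clock: 12.3
ee_pos: [0.4708, -0.3012, 0.1983]
tool_rot: [-0.011, 3.141, -0.001]
contact_force: [-2.8, -0.1, 6.3]
width: 0.0432
t 12.3 tip [ 0.4708 -0.3013  0.0323] yaw 90.4 zax [ 0. -0. -1.] F [-2.8 -0.1  6.3] w 0.0432 q [-0.78  0.63  1.54 -0.    0.97 -2.36]
clock: 13.1
ee_pos: [0.4707, -0.301, 0.3094]
tool_rot: [-0.011, 3.141, -0.0]
contact_force: [-0.4, -0.5, -1.2]
width: 0.0431
t 13.1 tip [ 0.4708 -0.301   0.1434] yaw 90.4 zax [ 0. -0. -1.] F [-0.4 -0.5 -1.2] w 0.0431 q [-0.78  0.48  1.42  0.    1.24 -2.36]
```

View pics/s9.png

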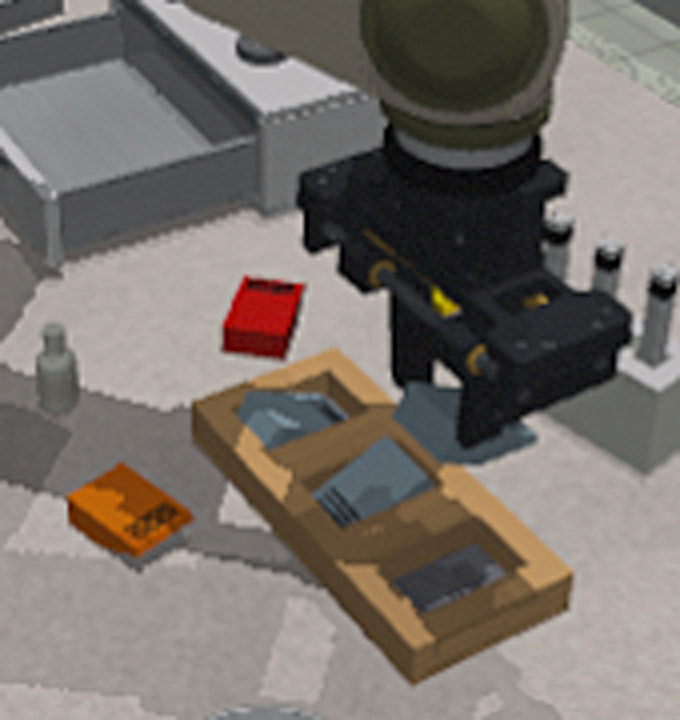

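Holding the third block at a stable tilt (at 440,420); its nest is empty. On to the drawer.

```bash
python3 go.py .517 .172 .15 88; python3 -m creep '[-1,8,-1,0,0,0,-2,16,-1,0,0,0,-4.6,47,-1,0,0,0.04,-4.6,47,-1,0,0,0.04,-4.6,47,-1,0,0,0.04,-4.6,47,-1,0,0,0.04,-4.6,47,-1,0,0,0.04,-4.6,47,-1,0,0,0.04]'; python3 go.py .517 .172 .06 88
```

```text
t 13.2 tip [ 0.4716 -0.3018  0.1447] yaw 90.4 zax [ 0.004 -0.004 -1.   ] F [ 0.4 -0.4  0.1] w 0.0430 q [-0.78  0.48  1.42  0.    1.23 -2.36]
d cm [-4.95 47.29 -0.68] rv [-0.004  0.004  0.042]
clock: 14.0
ee_pos: [0.507, 0.0988, 0.3169]
tool_rot: [-0.052, -3.14, -0.0]
contact_force: [0.4, 0.2, -1.8]
width: 0.0429
t 14.0 tip [0.5068 0.0988 0.1509] yaw 88.1 zax [-0.001  0.    -1.   ] F [ 0.4  0.2 -1.8] w 0.0429 q [-0.04  0.41  1.53  0.    1.2  -1.58]
d cm [-0.77  7.35  9.09] rv [ 0.    -0.001  0.002]
```

```bash
python3 -m creep '[-0.7,7,0,0,0,0,-0.7,7,2,0,0,0,-0.7,7,5,0,0,0,-0.7,7,7,0,0,0,-0.7,7,8.5,0,0,0,-0.7,7,8.5,0,0,0,-0.7,7,8.5,0,0,0,-0.7,7,8.5,0,0,0]'; python3 go.py .517 .172 .035 88;python3 - <<'E'
from h import *
C=cams()
crop(C["side"],200,80,390,220,4,"pics/s10.png")
E
```

```text
clock: 14.8
ee_pos: [0.5168, 0.1664, 0.2333]
tool_rot: [0.052, 3.14, 0.0]
contact_force: [0.0, -0.7, -1.0]
width: 0.0431
t 14.8 tip [0.517  0.1664 0.0673] yaw 88.1 zax [ 0.001  0.    -1.   ] F [ 0.  -0.7 -1. ] w 0.0431 q [ 0.09  0.55  1.56  0.    1.03 -1.44]
d cm [0.   0.56 3.23] rv [0.    0.001 0.002]
```

View pics/s10.png

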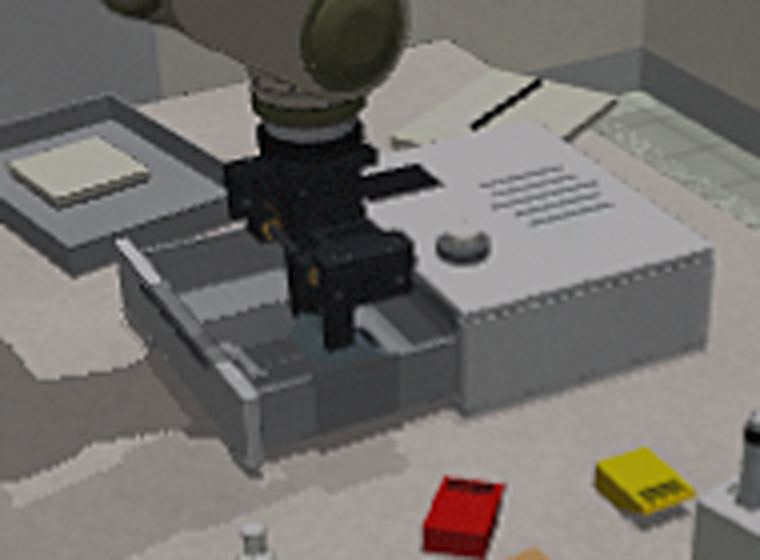

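```bash
python3 -m creep '[0,0.8,0,0,0,0,0,0.8,1,0,0,0,0,0.8,2,0,0,0,0,0.8,2.5,0,0,0,0,0.8,2.7,0,0,0,0,0.8,2.9,0,0,0,0,0.8,3.0,0,0,0,0,0.8,3.1,0,0,0]'; python3 go.py; python3 -m creep '[0,0,0.1,0,0,0,0,0,0.2,0,0,0,0,0,0.25,0,0,0,0,0,0.3,0,0,0,0,0,0.3,0,0,0,0,0,0.3,0,0,0,0,0,0.3,0,0,0,0,0,0.3,0,0,0]'; python3 go.py
```

```text
clock: 15.7
ee_pos: [0.5175, 0.1744, 0.2029]
tool_rot: [0.051, 3.137, 0.001]
contact_force: [-1.4, 0.1, 16.1]
width: 0.0435
t 15.7 tip [0.5181 0.1745 0.0369] yaw 88.1 zax [ 0.004  0.    -1.   ] F [-1.4  0.1 16.1] w 0.0435 q [ 0.11  0.6   1.58 -0.    0.96 -1.43]
clock: 16.5
ee_pos: [0.5175, 0.1744, 0.1997]
tool_rot: [0.052, 3.138, 0.001]
contact_force: [-2.8, -0.2, 14.5]
width: 0.0438
t 16.5 tip [0.518  0.1745 0.0337] yaw 88.1 zax [ 0.004  0.    -1.   ] F [-2.8 -0.2 14.5] w 0.0438 q [ 0.11  0.61  1.58 -0.    0.95 -1.43]
```

```bash
python3 -m creep '[0,0,-0.2,0,0,0,0,0,-0.2,0,0,0,0,0,-0.2,0,0,0,0,0,-1,0,0,0,0,0,-2,0,0,0,0,0,-4,0,0,0,0,0,-7,0,0,0,0,0,-10,0,0,0]' 5.2; python3 go.py .497 -.2216 .14 90.4;python3 - <<'E'
from h import *
C=cams()
crop(C["side"],200,80,390,220,4,"pics/s11.png")
E
```

```text
clock: 17.3
ee_pos: [0.5168, 0.1744, 0.3003]
tool_rot: [0.051, 3.141, -0.0]
contact_force: [-0.0, 0.3, 0.3]
width: 0.0517
t 17.3 tip [0.5168 0.1744 0.1343] yaw 88.1 zax [ 0. -0. -1.] F [-0.   0.3  0.3] w 0.0517 q [ 0.11  0.47  1.47 -0.    1.2  -1.43]
d cm [  0.68 -39.64  -0.57] rv [-0.    0.   -0.04]
```

View pics/s11.png

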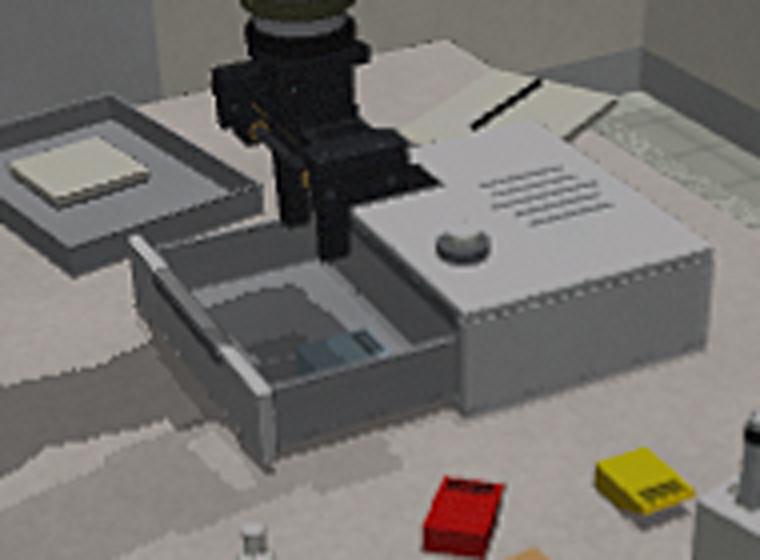

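The first block lies in the drawer at (340,350). The drawer has moved in slightly. Next is the middle block.

```bash
python3 -m creep '[0.7,-8,0,0,0,-0.04,0.7,-39.6,0,0,0,-0.04,0.7,-39.6,0,0,0,-0.04,0.7,-39.6,0,0,0,-0.04,0.7,-39.6,0,0,0,-0.04,0.7,-39.6,0,0,0,-0.04,0.7,-39.6,0,0,0,-0.04,0.7,-39.6,0,0,0,-0.04]' 6; python3 go.py .498 -.2216 .04 90.4
```

```text
clock: 18.2
ee_pos: [0.4963, -0.2234, 0.2985]
tool_rot: [0.01, -3.141, -0.0]
contact_force: [0.6, -0.3, -0.3]
width: 0.06
t 18.2 tip [ 0.4963 -0.2234  0.1325] yaw 90.4 zax [-0.  0. -1.] F [ 0.6 -0.3 -0.3] w 0.0600 q [-0.64  0.47  1.48 -0.    1.19 -2.22]
d cm [-0.17  0.18  9.25] rv [ 0. -0. -0.]
```

```bash
python3 -m creep '[-0.2,0.2,3,0,0,0,-0.2,0.2,6,0,0,0,-0.2,0.2,8,0,0,0,-0.2,0.2,9,0,0,0,-0.2,0.2,9.5,0,0,0,-0.2,0.2,9.9,0,0,0,-0.2,0.2,10,0,0,0,-0.2,0.2,10,0,0,0]'; python3 go.py .498 -.2216 .0325 90.4; python3 - <<'E'
from h import *
C=cams()
crop(C["side"],290,200,400,310,6,"pics/s12.png")
E
```

```text
clock: 19.0
ee_pos: [0.4991, -0.2191, 0.1991]
tool_rot: [-0.012, 3.141, -0.001]
contact_force: [-0.1, -0.8, 0.9]
width: 0.06
t 19.0 tip [ 0.4992 -0.2192  0.0331] yaw 90.4 zax [ 0.001 -0.001 -1.   ] F [-0.1 -0.8  0.9] w 0.0600 q [-0.63  0.61  1.58  0.    0.95 -2.21]
d cm [ 0.11 -0.25  0.06] rv [-0.001  0.001  0.   ]
```

View pics/s12.png

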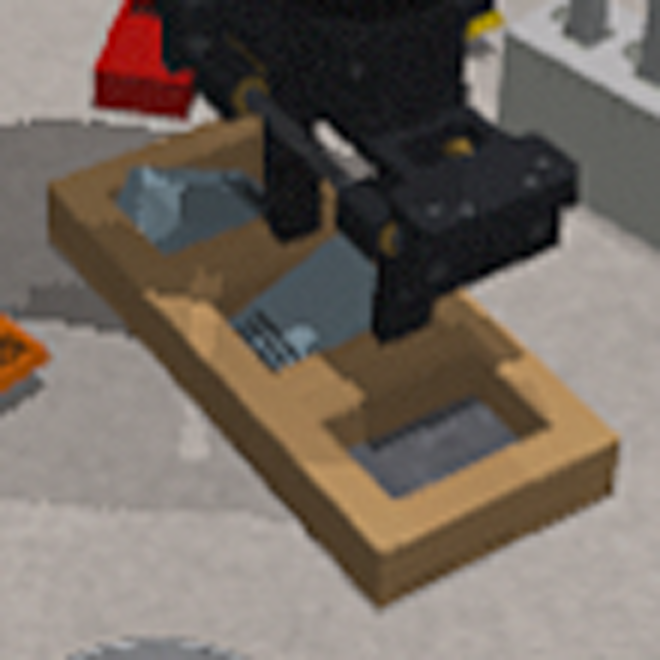

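Fingers straddle the middle block; shift −y by 2 mm and close.

```bash
python3 -m creep '[0,-0.2,0.05,0,0,0,0,-0.2,0.05,0,0,0,0,-0.2,0.05,0,0,0,0,-0.2,0.05,0,0,0,0,-0.2,0.05,0,0,0,0,-0.2,0.05,0,0,0,0,-0.2,0.05,0,0,0,0,-0.2,0.05,0,0,0]' 3 30; python3 go.py; python3 -m creep '[0,0,-0.5,0,0,0,0,0,-1.2,0,0,0,0,0,-2,0,0,0,0,0,-3.5,0,0,0,0,0,-5,0,0,0,0,0,-7,0,0,0,0,0,-9,0,0,0,0,0,-11,0,0,0]';python3 go.py .547 .2436 .145 88;  python3 - <<'E'
from h import *
C=cams()
crop(C["side"],200,80,390,260,4,"pics/s13.png")
crop(C["top"],135,80,265,240,4,"pics/t13.png")
E
```

```text
clock: 19.9
ee_pos: [0.499, -0.2212, 0.1982]
tool_rot: [-0.011, 3.141, -0.001]
contact_force: [1.0, -1.5, 2.1]
width: 0.0432
t 19.9 tip [ 0.4991 -0.2213  0.0322] yaw 90.4 zax [ 0. -0. -1.] F [ 1.  -1.5  2.1] w 0.0432 q [-0.63  0.61  1.58 -0.    0.95 -2.21]
clock: 20.7
ee_pos: [0.4988, -0.2209, 0.3095]
tool_rot: [-0.011, 3.142, 0.0]
contact_force: [0.2, -0.3, -0.6]
width: 0.0432
t 20.7 tip [ 0.4988 -0.2209  0.1435] yaw 90.4 zax [ 0.  0. -1.] F [ 0.2 -0.3 -0.6] w 0.0432 q [-0.63  0.46  1.46  0.    1.22 -2.21]
d cm [-5.16 46.41 -0.15] rv [0.    0.    0.042]
```

View pics/s13.png

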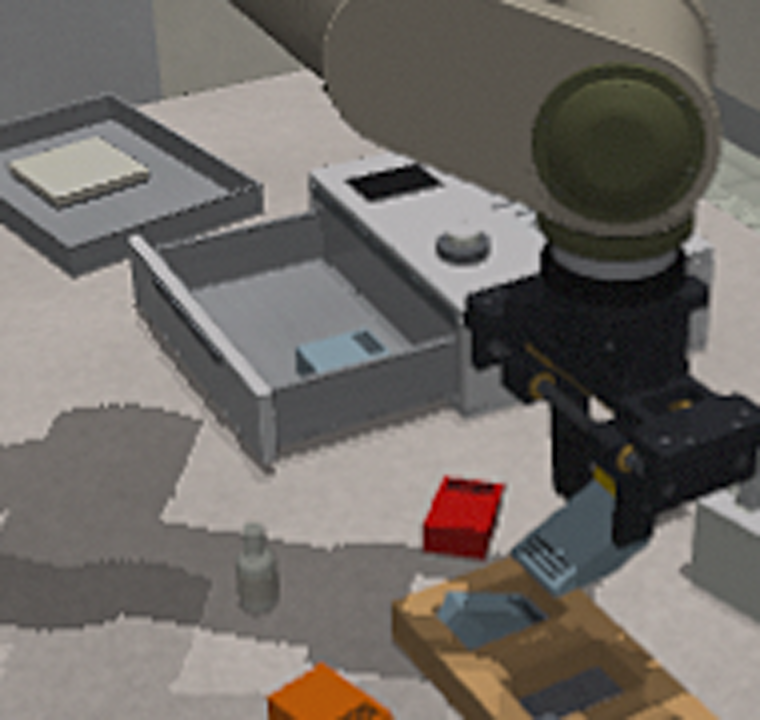

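View pics/t13.png

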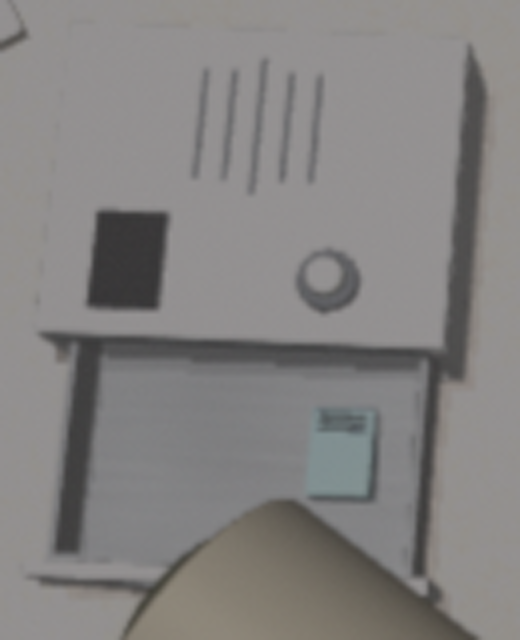

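```bash
python3 -m creep '[-1,8,-1,0,0,0,-2,16,-1,0,0,0,-4.9,46.7,-1,0,0,0.042,-4.9,46.7,-1,0,0,0.042,-4.9,46.7,-1,0,0,0.042,-4.9,46.7,-1,0,0,0.042,-4.9,46.7,-1,0,0,0.042,-4.9,46.7,-1,0,0,0.042]'; python3 go.py .547 .246 .06 88
```

```text
clock: 21.6
ee_pos: [0.5378, 0.1786, 0.3169]
tool_rot: [-0.055, -3.14, 0.0]
contact_force: [0.9, -0.4, -1.4]
width: 0.0431
t 21.6 tip [0.5376 0.1786 0.1509] yaw 88.0 zax [-0.001 -0.    -1.   ] F [ 0.9 -0.4 -1.4] w 0.0431 q [ 0.11  0.49  1.39 -0.    1.27 -1.42]
d cm [-0.7   6.77  9.09] rv [-0.    -0.001  0.   ]
```

```bash
python3 -m creep '[-0.6,6.2,0,0,0,0,-0.6,6.2,1,0,0,0,-0.6,6.2,4,0,0,0,-0.6,6.2,7,0,0,0,-0.6,6.2,8.7,0,0,0,-0.6,6.2,9.5,0,0,0,-0.6,6.2,10,0,0,0,-0.6,6.2,10.3,0,0,0]'; python3 go.py .547 .246 .038 88;
```

```text
clock: 22.4
ee_pos: [0.5465, 0.238, 0.2147]
tool_rot: [0.055, 3.141, 0.0]
contact_force: [0.2, 0.1, -0.1]
width: 0.0434
t 22.4 tip [0.5465 0.238  0.0487] yaw 88.0 zax [ 0.  0. -1.] F [ 0.2  0.1 -0.1] w 0.0434 q [ 0.21  0.65  1.42 -0.    1.07 -1.32]
d cm [-0.03  0.8   1.07] rv [ 0.  0. -0.]
```

```bash
python3 -m creep '[0,0.8,0,0,0,0,0,0.8,0.4,0,0,0,0,0.8,0.8,0,0,0,0,0.8,0.9,0,0,0,0,0.8,1,0,0,0,0,0.8,1.1,0,0,0,0,0.8,1.2,0,0,0,0,0.8,1.2,0,0,0]'; python3 go.py
```

```text
clock: 23.2
ee_pos: [0.548, 0.2465, 0.2061]
tool_rot: [0.054, 3.132, 0.003]
contact_force: [2.9, 0.3, 19.2]
width: 0.0433
t 23.2 tip [0.5495 0.2468 0.0401] yaw 88.0 zax [ 0.009  0.002 -1.   ] F [ 2.9  0.3 19.2] w 0.0433 q [ 0.23  0.67  1.41 -0.    1.05 -1.31]
```

```bash
python3 -m creep '[0,0,-0.2,0,0,0,0,0,-0.2,0,0,0,0,0,-0.2,0,0,0,0,0,-1,0,0,0,0,0,-2,0,0,0,0,0,-4,0,0,0,0,0,-7,0,0,0,0,0,-10,0,0,0]' 5.2; python3 go.py .469 -.1416 .14 90.4;python3 - <<'E'
from h import *
C=cams()
crop(C["side"],200,80,390,260,4,"pics/s14.png")
E
```

```text
clock: 24.0
ee_pos: [0.5465, 0.2462, 0.3044]
tool_rot: [-0.055, -3.141, 0.0]
contact_force: [0.9, 0.1, 0.4]
width: 0.0519
t 24.0 tip [0.5465 0.2462 0.1384] yaw 88.0 zax [-0. -0. -1.] F [0.9 0.1 0.4] w 0.0519 q [ 0.23  0.55  1.31 -0.    1.28 -1.31]
d cm [  6.39 -39.03  -0.16] rv [-0.    -0.    -0.042]
```

View pics/s14.png

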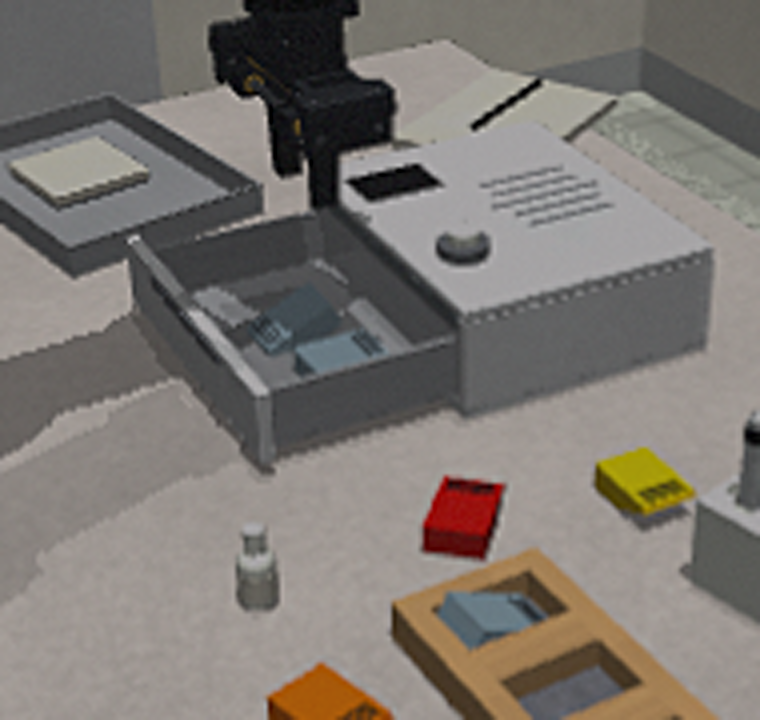

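Two blocks are in. Next is the last one, at (490,615).

```bash
python3 -m creep '[1,-8,0,0,0,-0.042,6.4,-39,0,0,0,-0.042,6.4,-39,0,0,0,-0.042,6.4,-39,0,0,0,-0.042,6.4,-39,0,0,0,-0.042,6.4,-39,0,0,0,-0.042,6.4,-39,0,0,0,-0.042,6.4,-39,0,0,0,-0.042]' 6; python3 go.py .469 -.1416 .04 90.4
```

```text
clock: 24.9
ee_pos: [0.4681, -0.1433, 0.3026]
tool_rot: [0.011, -3.141, -0.0]
contact_force: [0.9, -1.0, 0.9]
width: 0.06
t 24.9 tip [ 0.4681 -0.1433  0.1366] yaw 90.4 zax [-0.  0. -1.] F [ 0.9 -1.   0.9] w 0.0600 q [-0.54  0.38  1.62 -0.    1.13 -2.12]
d cm [-0.09  0.17  9.66] rv [ 0. -0. -0.]
```

```bash
python3 -m creep '[-0.1,0,3,0,0,0,-0.1,0,6,0,0,0,-0.1,0,8,0,0,0,-0.1,0,9,0,0,0,-0.1,0,9.7,0,0,0,-0.1,0,10.1,0,0,0,-0.1,0,10.4,0,0,0,-0.1,0,10.4,0,0,0]'; python3 go.py .469 -.1416 .0325 90.4; python3 - <<'E'
from h import *
C=cams()
crop(C["side"],290,200,400,310,6,"pics/s15.png")
E
```

```text
clock: 25.7
ee_pos: [0.4702, -0.1412, 0.1989]
tool_rot: [-0.012, 3.141, -0.001]
contact_force: [0.3, -0.1, -0.4]
width: 0.0603
t 25.7 tip [ 0.4702 -0.1413  0.0329] yaw 90.4 zax [ 0.001 -0.    -1.   ] F [ 0.3 -0.1 -0.4] w 0.0603 q [-0.53  0.54  1.74 -0.    0.86 -2.11]
d cm [ 0.12 -0.03  0.04] rv [-0.     0.001  0.   ]
```

View pics/s15.png

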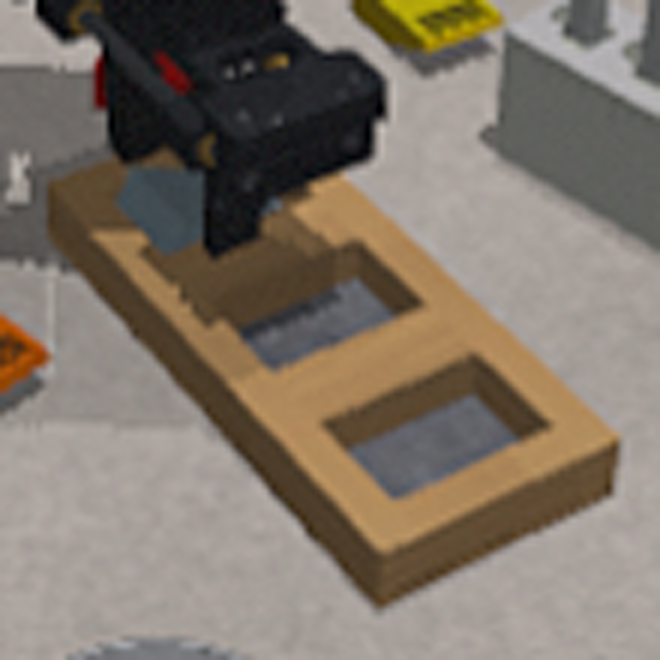

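```bash
python3 -m creep '[0.2,0,0.05,0,0,0,0.2,0,0.05,0,0,0,0.2,0,0.05,0,0,0,0.2,0,0.05,0,0,0,0.2,0,0.05,0,0,0,0.2,0,0.05,0,0,0,0.2,0,0.05,0,0,0,0.2,0,0.05,0,0,0]' 3 30; python3 go.py; python3 -m creep '[0,0,-0.5,0,0,0,0,0,-1.2,0,0,0,0,0,-2,0,0,0,0,0,-3.5,0,0,0,0,0,-5,0,0,0,0,0,-7,0,0,0,0,0,-9,0,0,0,0,0,-11,0,0,0]';python3 go.py .523 .315 .145 88;  python3 - <<'E'
from h import *
C=cams()
crop(C["side"],200,80,390,260,4,"pics/s16.png")
crop(C["top"],135,80,265,240,4,"pics/t16.png")
E
```

```text
clock: 26.6
ee_pos: [0.468, -0.1413, 0.1983]
tool_rot: [0.011, -3.141, 0.0]
contact_force: [-3.0, 0.1, 5.2]
width: 0.0433
t 26.6 tip [ 0.468  -0.1413  0.0323] yaw 90.4 zax [-0. -0. -1.] F [-3.   0.1  5.2] w 0.0433 q [-0.54  0.54  1.74 -0.    0.86 -2.11]
clock: 27.4
ee_pos: [0.468, -0.1412, 0.3096]
tool_rot: [-0.011, 3.141, -0.0]
contact_force: [-0.1, -0.9, -1.4]
width: 0.0428
t 27.4 tip [ 0.468  -0.1412  0.1436] yaw 90.4 zax [ 0.001 -0.    -1.   ] F [-0.1 -0.9 -1.4] w 0.0428 q [-0.54  0.37  1.62  0.    1.15 -2.11]
d cm [-5.84 45.57 -0.15] rv [-0.     0.001  0.042]
```

View pics/s16.png

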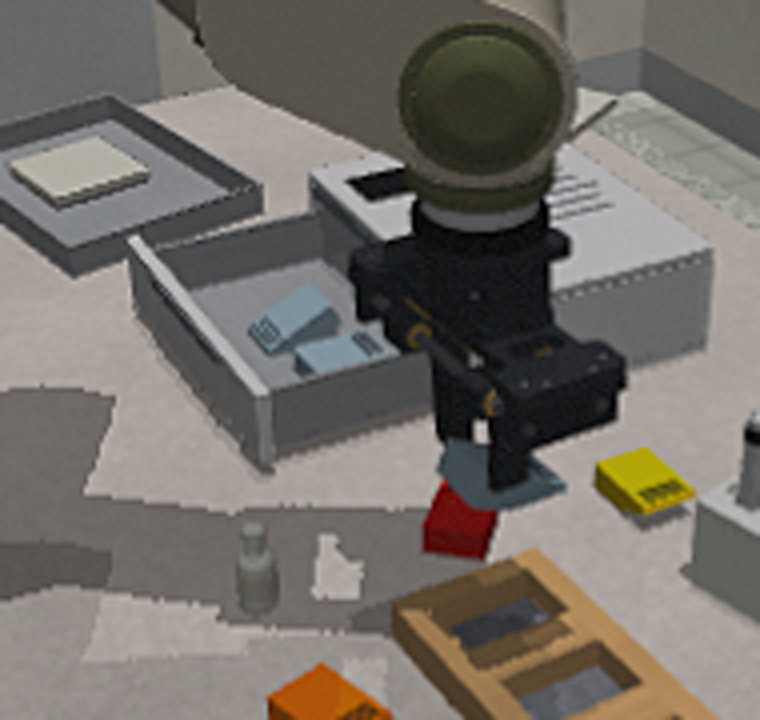

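View pics/t16.png

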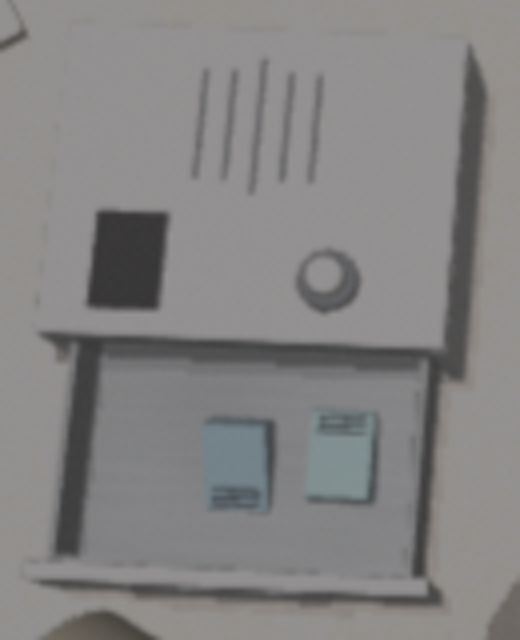

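```bash
python3 -m creep '[-1,8,-1,0,0,0,-2,16,-1,0,0,0,-5,44.5,-1,0,0,0.042,-5,44.5,-1,0,0,0.042,-5,44.5,-1,0,0,0.042,-5,44.5,-1,0,0,0.042,-5,44.5,-1,0,0,0.042,-5,44.5,-1,0,0,0.042]'; python3 go.py .515 .312 .08 88
```

```text
clock: 28.3
ee_pos: [0.5097, 0.2583, 0.317]
tool_rot: [-0.054, -3.14, 0.001]
contact_force: [0.4, -0.7, -1.0]
width: 0.043
t 28.3 tip [0.5095 0.2582 0.151 ] yaw 88.0 zax [-0.001 -0.    -1.   ] F [ 0.4 -0.7 -1. ] w 0.0430 q [ 0.26  0.49  1.38 -0.    1.27 -1.27]
d cm [-0.35  5.39  7.1 ] rv [-0.    -0.001  0.   ]
```

```bash
python3 -m creep '[-0.3,4.8,0,0,0,0,-0.3,4.8,1,0,0,0,-0.3,4.8,3,0,0,0,-0.3,4.8,5,0,0,0,-0.3,4.8,6.5,0,0,0,-0.3,4.8,7,0,0,0,-0.3,4.8,7,0,0,0,-0.3,4.8,7,0,0,0]'; python3 go.py .515 .312 .045 88;python3 - <<'E'
from h import *
C=cams()
crop(C["side"],200,80,390,220,4,"pics/s17.png")
E
```

```text
clock: 29.1
ee_pos: [0.5148, 0.3037, 0.2483]
tool_rot: [0.055, 3.14, 0.0]
contact_force: [0.2, 0.3, -0.9]
width: 0.0431
t 29.1 tip [0.515  0.3038 0.0823] yaw 88.0 zax [ 0.001  0.    -1.   ] F [ 0.2  0.3 -0.9] w 0.0431 q [ 0.34  0.61  1.38 -0.    1.15 -1.2 ]
d cm [0.02 0.83 3.73] rv [ 0.     0.001 -0.   ]
```

View pics/s17.png

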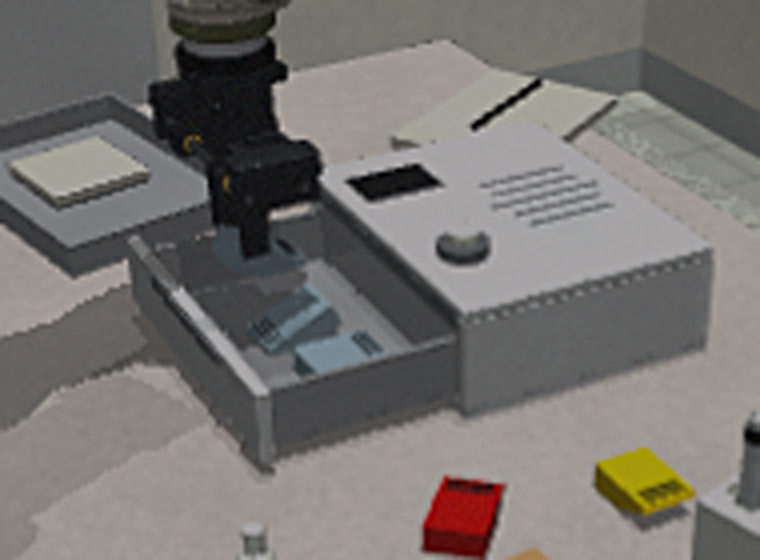

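```bash
python3 -m creep '[0,0.7,0,0,0,0,0,0.7,1,0,0,0,0,0.7,2,0,0,0,0,0.7,3,0,0,0,0,0.7,3.6,0,0,0,0,0.7,3.9,0,0,0,0,0.7,4.1,0,0,0,0,0.7,4.2,0,0,0]'; python3 go.py
```

```text
clock: 30.0
ee_pos: [0.5157, 0.3107, 0.2081]
tool_rot: [0.054, 3.137, 0.0]
contact_force: [-2.3, -5.0, 20.1]
width: 0.0429
t 30.0 tip [0.5164 0.3107 0.0421] yaw 88.0 zax [ 0.005  0.    -1.   ] F [-2.3 -5.  20.1] w 0.0429 q [ 0.35  0.67  1.41 -0.    1.06 -1.19]
```

```bash
python3 - <<'E'
from h import *
C=cams()
crop(C["side"],220,110,330,190,7,"pics/s18.png")
E
```

```text
(no output)
```

View pics/s18.png

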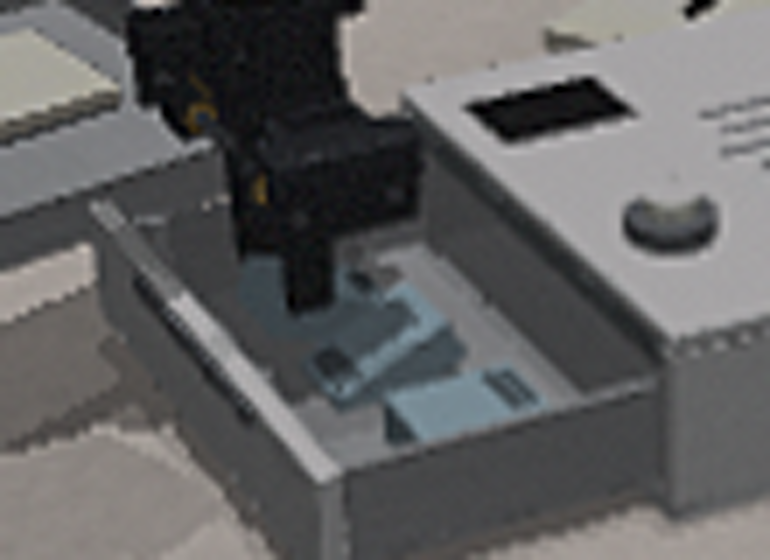

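```bash
python3 -m creep '[0,0,-0.3,0,0,0,0,0,-0.3,0,0,0,0,0,-0.3,0,0,0,0,0,-0.3,0,0,0,0,0,-1,0,0,0,0,0,-3,0,0,0,0,0,-6,0,0,0,0,0,-10,0,0,0]' 5.0; python3 -m creep '[3,-2,-3,0,0,0,6,-15,-3,0,0,0,6,-25,-3,0,0,0,6,-25,-3,0,0,0,6,-25,-3,0,0,0,6,-25,-3,0,0,0,6,-25,-3,0,0,0,6,-25,-3,0,0,0]'; python3 go.py .66 -.21 .25 12.4;python3 - <<'E'
from h import *
C=cams()
crop(C["side"],200,80,390,220,4,"pics/s19.png")
crop(C["top"],135,80,265,240,4,"pics/t19.png")
E
```

```text
clock: 30.9
ee_pos: [0.5147, 0.3108, 0.3061]
tool_rot: [-0.055, -3.138, 0.002]
contact_force: [-0.2, 0.0, -0.4]
width: 0.05
clock: 31.7
ee_pos: [0.4463, 0.0629, 0.3363]
tool_rot: [0.057, 3.141, 0.0]
contact_force: [1.5, -0.5, 0.5]
width: 0.05
t 31.7 tip [0.4463 0.0629 0.1703] yaw 87.9 zax [ 0.001  0.    -1.   ] F [ 1.5 -0.5  0.5] w 0.0500 q [-0.12  0.28  1.67  0.    1.19 -1.66]
d cm [-22.36 -26.49  -7.96] rv [1.000e-03 0.000e+00 1.318e+00]
```

View pics/s19.png

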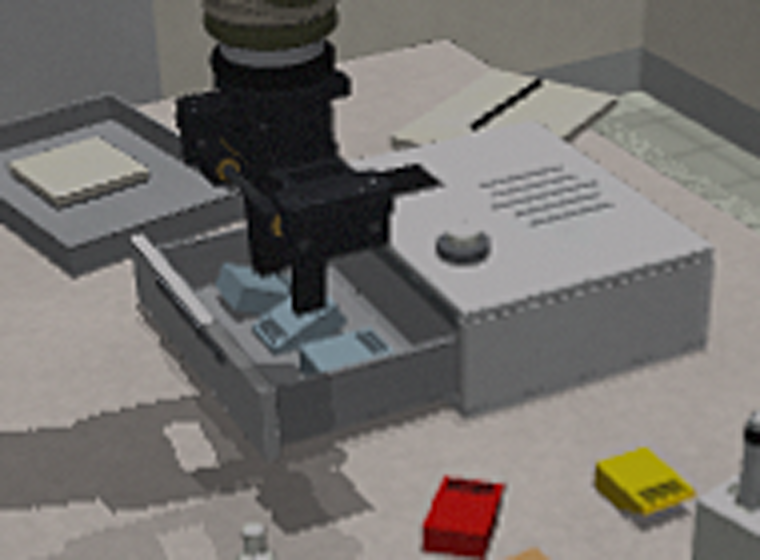

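View pics/t19.png

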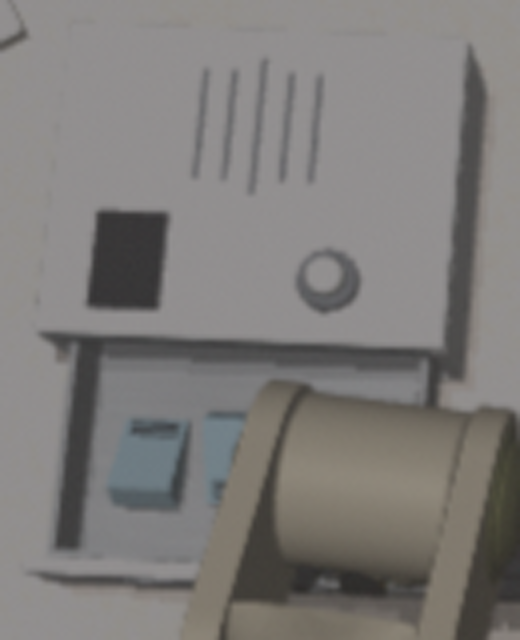

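All three blocks are in the drawer. Now the penlights, starting with the one nearest the drawer.

```bash
python3 -m creep '[-5,-5,-2,0,0,0.15,-10,-10,-2,0,0,0.3,-20.7,-22.6,-2,0,0,1.0,-20.7,-22.6,-2,0,0,1.318,-20.7,-22.6,-2,0,0,1.318,-20.7,-22.6,-2,0,0,1.318,-20.7,-22.6,-2,0,0,1.318,-20.7,-22.6,-2,0,0,1.318]' 4 20; python3 go.py .653 -.171 .16 12.4;python3 - <<'E'
from h import *
C=cams()
crop(C["side"],340,150,460,260,6,"pics/s20.png")
crop(C["top"],300,110,420,200,6,"pics/t20.png")
E
```

```text
clock: 32.6
ee_pos: [0.6467, -0.1701, 0.3546]
tool_rot: [-1.826, -2.555, 0.0]
contact_force: [-0.3, -0.1, -0.1]
width: 0.04
t 32.6 tip [ 0.6466 -0.1701  0.1886] yaw 18.9 zax [-0.001  0.    -1.   ] F [-0.3 -0.1 -0.1] w 0.0400 q [-0.43  0.63  1.01  0.    1.5  -0.76]
d cm [-0.29  0.57  2.85] rv [-0.001 -0.001  0.114]
```

View pics/s20.png

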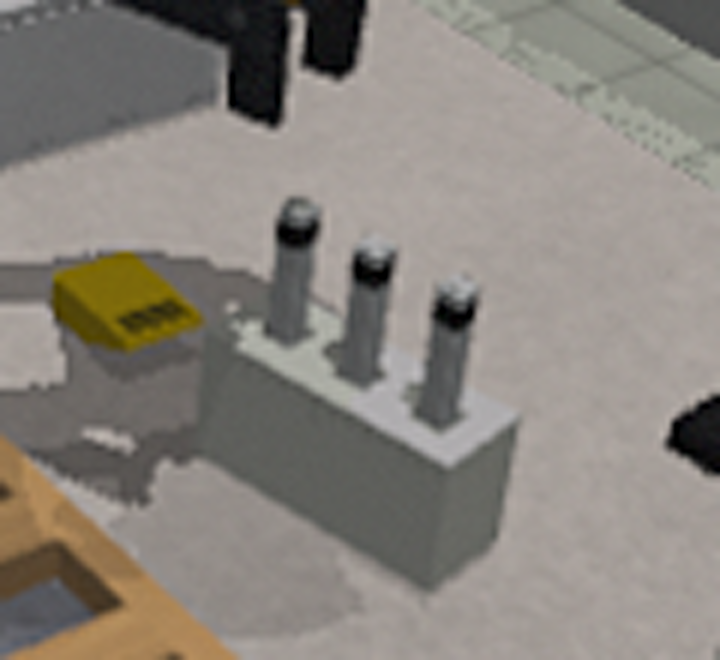

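```bash
python3 -m creep '[-0.3,0.5,1,0,0,0.1,-0.3,0.5,2,0,0,0.114,-0.3,0.5,3,0,0,0.114,-0.3,0.5,4,0,0,0.114,-0.3,0.5,4,0,0,0.114,-0.3,0.5,4,0,0,0.114,-0.3,0.5,4,0,0,0.114,-0.3,0.5,4,0,0,0.114]'; python3 go.py .653 -.171 .10 12.4;python3 - <<'E'
from h import *
C=cams()
c=C["side"];c["frame"]=c["frame"].copy()
s=manip.state();M=R.from_rotvec(s["tool_rot"]).as_matrix();tip=s["ee_pos"]+M[:,2]*.166
for P in(tip,np.array([.653,-.171,.133])):
    u=proj(c,P)[0];print((u-[340,150])*6+3); c["frame"][int(round(u[1])),int(round(u[0]))]=(0,0,255)
crop(C["side"],340,150,460,260,6,"pics/s21.png")
E
```

```text
clock: 33.5
ee_pos: [0.651, -0.1711, 0.3165]
tool_rot: [1.961, 2.453, 0.0]
contact_force: [1.1, 0.4, 0.0]
width: 0.0398
t 33.5 tip [ 0.6511 -0.1712  0.1505] yaw 12.7 zax [ 0.001 -0.    -1.   ] F [1.1 0.4 0. ] w 0.0398 q [-0.43  0.66  1.05  0.    1.42 -0.65]
d cm [-0.03  0.2   5.05] rv [0.001 0.001 0.006]
[298.45333343 168.89645658]
[297.93673901 202.60156424]
```

View pics/s21.png

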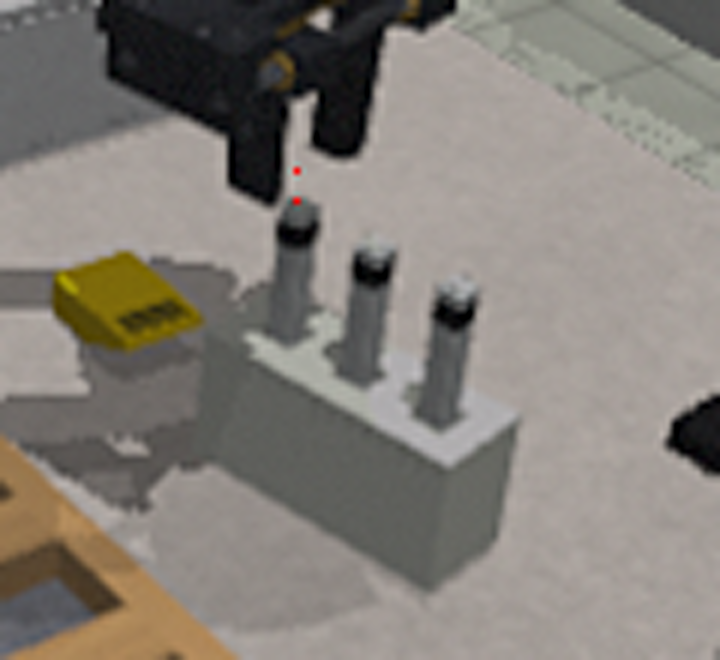

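```bash
python3 -m creep '[0,0.1,1,0,0,0,0,0.1,2,0,0,0,0,0.1,3,0,0,0,0,0.1,4,0,0,0,0,0.1,5,0,0,0,0,0.1,5.3,0,0,0,0,0.1,5.3,0,0,0,0,0.1,5.3,0,0,0]'; python3 go.py; python3 -m creep '[0,0,0,0,0,0,0,0,0,0,0,0,0,0,0,0,0,0,0,0,0,0,0,0,0,0,0,0,0,0,0,0,0,0,0,0,0,0,0,0,0,0,0,0,0,0,0,0]' 0.5 30; python3 go.py; python3 - <<'E'
from h import *
C=cams()
crop(C["side"],340,150,460,260,6,"pics/s22.png")
E
```

```text
clock: 34.4
ee_pos: [0.652, -0.1709, 0.2633]
tool_rot: [1.961, 2.453, 0.0]
contact_force: [-0.4, -0.5, 0.2]
width: 0.0401
t 34.4 tip [ 0.6521 -0.171   0.0973] yaw 12.7 zax [ 0.001 -0.    -1.   ] F [-0.4 -0.5  0.2] w 0.0401 q [-0.43  0.71  1.12 -0.    1.31 -0.65]
clock: 35.2
ee_pos: [0.6522, -0.1708, 0.2631]
tool_rot: [1.961, 2.453, 0.001]
contact_force: [3.8, 1.0, 0.1]
width: 0.0128
t 35.2 tip [ 0.6523 -0.1708  0.0971] yaw 12.7 zax [ 0.001 -0.    -1.   ] F [3.8 1.  0.1] w 0.0128 q [-0.43  0.71  1.12  0.    1.31 -0.65]
```

View pics/s22.png

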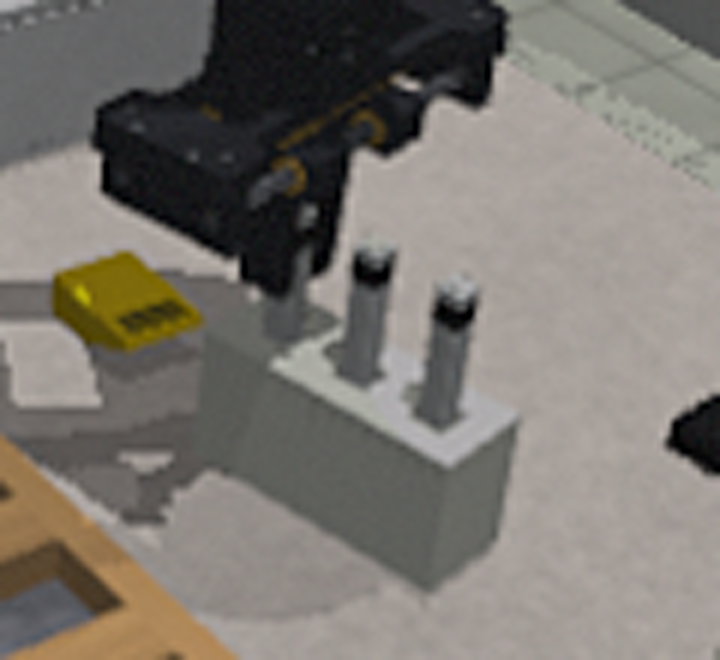

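```bash
python3 -m creep '[0,0,-0.7,0,0,0,0,0,-2,0,0,0,0,0,-4,0,0,0,0,0,-6.5,0,0,0,0,0,-9,0,0,0,0,0,-11,0,0,0,0,0,-13,0,0,0,0,0,-13,0,0,0]'; python3 go.py .46 .05 .24 -2; python3 - <<'E'
from h import *
C=cams()
crop(C["side"],340,90,460,200,6,"pics/s23.png")
E
```

```text
clock: 36.1
ee_pos: [0.6516, -0.1709, 0.3953]
tool_rot: [1.96, 2.451, 0.0]
contact_force: [0.1, 0.1, -1.2]
width: 0.0129
t 36.1 tip [ 0.652  -0.1712  0.2293] yaw 12.7 zax [ 0.002 -0.002 -1.   ] F [ 0.1  0.1 -1.2] w 0.0129 q [-0.43  0.61  0.92 -0.    1.6  -0.65]
d cm [ 25.76 -13.82  -1.16] rv [0.002 0.002 0.257]
```

View pics/s23.png

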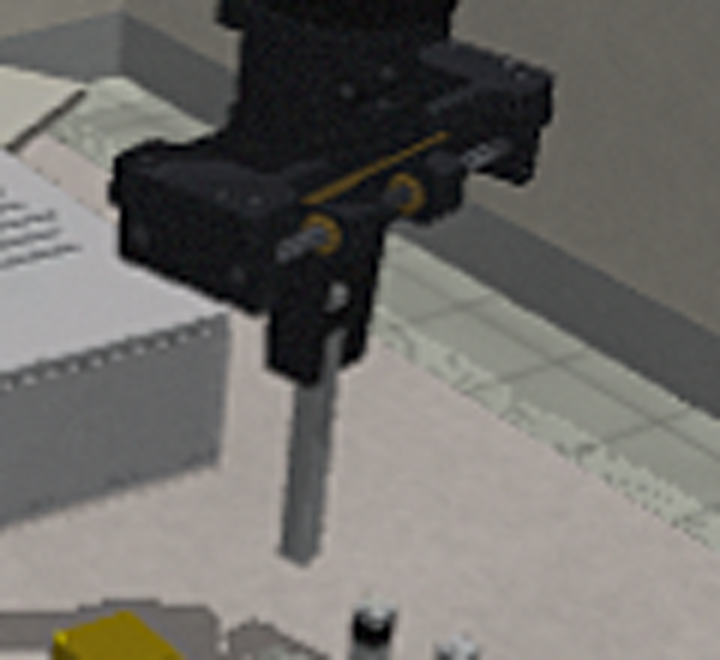

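```bash
python3 go.py .48 .18 .24 -2; python3 -m creep '[7,-1,-1,0,0,0.1,14,-3,-1,0,0,0.2,30.5,-9,-1,0,0,0.257,30.5,-9,-1,0,0,0.257,30.5,-9,-1,0,0,0.257,30.5,-9,-1,0,0,0.257,30.5,-9,-1,0,0,0.257,30.5,-9,-1,0,0,0.257]'; python3 go.py .478 .25 .16 -2 40;python3 - <<'E'
from h import *
C=cams()
crop(C["side"],200,60,390,220,4,"pics/s24.png")
crop(C["top"],135,80,265,240,4,"pics/t24.png")
E
```

```text
t 36.2 tip [ 0.6513 -0.1708  0.2259] yaw 12.7 zax [-0.002  0.    -1.   ] F [-0.   0.5 -1.2] w 0.0125 q [-0.43  0.62  0.93 -0.    1.6  -0.65]
d cm [38.01 -9.03 -1.36] rv [-0.002 -0.001  0.257]
clock: 37.0
ee_pos: [0.4954, 0.1087, 0.4019]
tool_rot: [-2.255, -2.185, 0.003]
contact_force: [-0.3, -0.7, -1.5]
width: 0.0128
t 37.0 tip [0.4949 0.1087 0.2359] yaw -1.8 zax [-0.003  0.    -1.   ] F [-0.3 -0.7 -1.5] w 0.0128 q [-0.02  0.31  1.42 -0.    1.42  0.01]
d cm [ 3.4  -2.19 11.48] rv [-0.004  0.698  0.002]
```

View pics/s24.png

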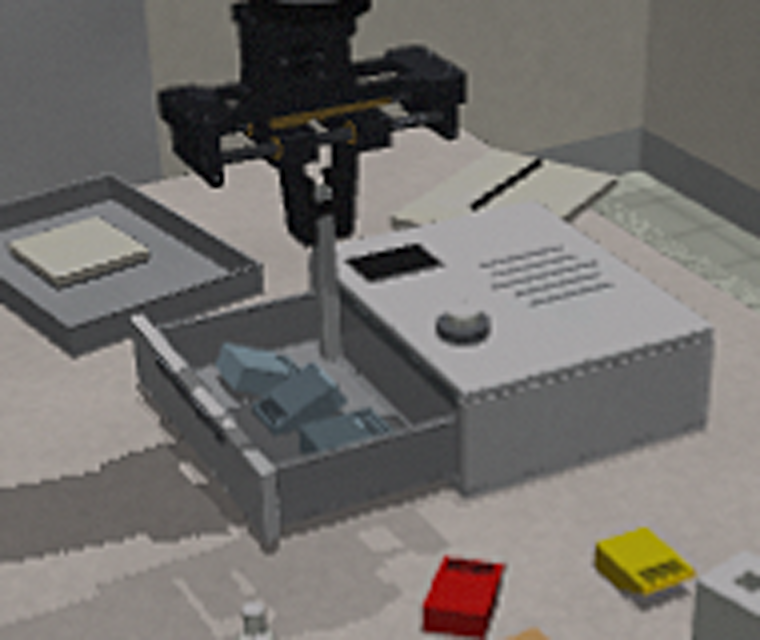

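View pics/t24.png

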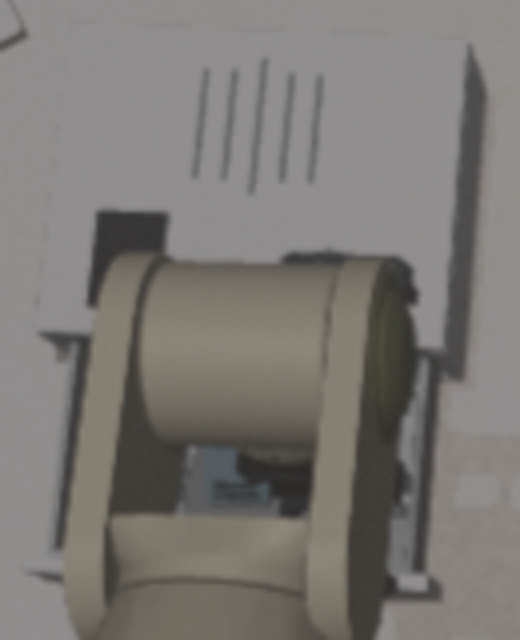

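```bash
python3 go.py .478 .235 .13 -2 50; python3 -m creep '[2.5,-1,0,0,0,0,5,-2,0,0,0.1,0,6,-2.2,2,0,0.25,0,6,-2.2,5,0,0.4,0,6,-2.2,8,0,0.55,0,4,-2.2,10,0,0.7,0,2,-2.2,13,0,0.8,0,1,-2.2,14,0,0.873,0]'; python3 go.py .478 .235 .13 -2 50
```

```text
t 37.1 tip [0.4969 0.1065 0.236 ] yaw -2.0 zax [-0.002 -0.    -1.   ] F [-0.  -0.6 -1.7] w 0.0127 q [-0.02  0.31  1.41 -0.    1.42  0.01]
d cm [ 0.06 -2.33 16.54] rv [-0.002  0.873 -0.   ]
clock: 37.9
ee_pos: [0.4757, 0.1149, 0.2599]
tool_rot: [-1.738, -1.669, -0.81]
contact_force: [-0.5, 0.2, -0.4]
width: 0.0129
t 37.9 tip [0.4803 0.2424 0.1537] yaw -2.2 zax [ 0.028  0.768 -0.64 ] F [-0.5  0.2 -0.4] w 0.0129 q [-0.14  0.47  1.75  0.94  1.24 -0.58]
d cm [-2.24 -0.18  0.94] rv [ 0.001 -0.003 -0.006]
```

```bash
python3 go.py .478 .235 .085 -2 50; python3 - <<'E'
from h import *
C=cams()
crop(C["side"],200,60,390,220,4,"pics/s25.png")
E
```

```text
t 37.9 tip [0.4803 0.2424 0.1537] yaw -2.2 zax [ 0.028  0.768 -0.64 ] F [-0.5  0.2 -0.4] w 0.0129 q [-0.14  0.47  1.75  0.94  1.24 -0.58]
d cm [-5.7  -0.17  3.82] rv [ 0.001 -0.003 -0.006]
```

View pics/s25.png

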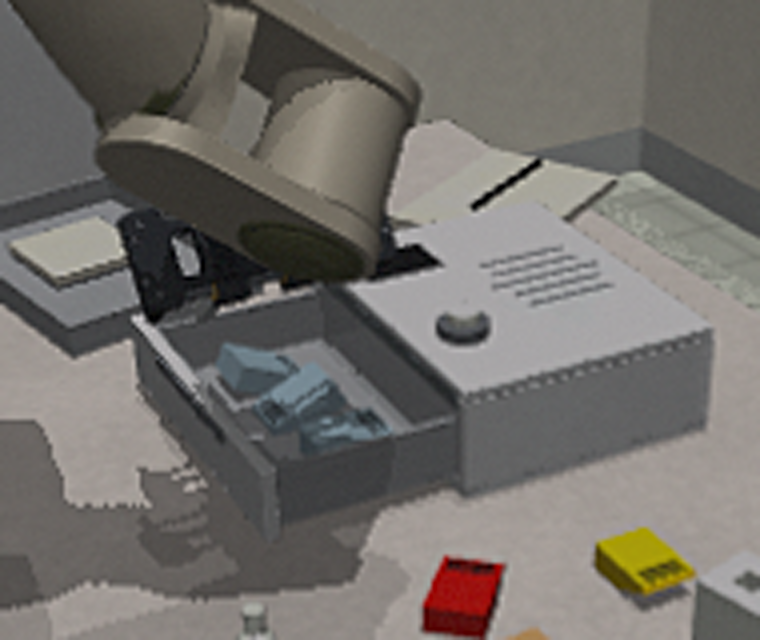

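```bash
python3 -m creep '[-1.5,-0.2,0.8,0,0,0,-3,-0.2,1.8,0,0,0,-4,-0.2,2.5,0,0,0,-4.5,-0.2,3,0,0,0,-5,-0.2,3.3,0,0,0,-5,-0.2,3.3,0,0,0,-5,-0.2,3.3,0,0,0,-5,-0.2,3.3,0,0,0]'; python3 go.py .478 .235 .076 -2 50
```

```text
clock: 38.8
ee_pos: [0.4732, 0.1109, 0.2039]
tool_rot: [-1.736, -1.677, -0.811]
contact_force: [0.6, -0.7, -0.2]
width: 0.0128
t 38.8 tip [0.4778 0.238  0.0972] yaw -2.0 zax [ 0.027  0.766 -0.643] F [ 0.6 -0.7 -0.2] w 0.0128 q [-0.15  0.57  1.81  0.98  1.16 -0.72]
d cm [-1.81  0.04  1.13] rv [ 0.001 -0.     0.001]
```

```bash
python3 -m creep '[-0.4,0,0.25,0,0,0,-0.8,0,0.5,0,0,0,-1.2,0,0.75,0,0,0,-1.5,0,0.95,0,0,0,-1.6,0,1,0,0,0,-1.7,0,1.05,0,0,0,-1.7,0,1.05,0,0,0,-1.7,0,1.05,0,0,0]'; python3 go.py .478 .235 .076 -2 50
```

```text
clock: 39.6
ee_pos: [0.4734, 0.1077, 0.1839]
tool_rot: [-1.736, -1.676, -0.812]
contact_force: [1.6, -2.4, 5.8]
width: 0.0127
t 39.6 tip [0.4782 0.235  0.0774] yaw -2.1 zax [ 0.028  0.766 -0.642] F [ 1.6 -2.4  5.8] w 0.0127 q [-0.16  0.61  1.82  1.    1.13 -0.77]
d cm [-0.08  0.01  0.09] rv [ 0.002 -0.002  0.   ]
```

```bash
python3 -m creep '[0,0,0,0,0,0,0,0,0,0,0,0,0,0,0,0,0,0,0,0,0,0,0,0,1,0,-1,0,0,0,3,0,-4,0,0,0,5,0,-7,0,0,0,7,0,-10,0,0,0]' 4; python3 -m creep '[3,0,-3,0,-0.1,0,5,0,-6,0,-0.25,0,5,0,-10,0,-0.4,0,5,0,-13,0,-0.55,0,5,0,-13,0,-0.7,0,5,0,-13,0,-0.8,0,5,0,-13,0,-0.873,0,5,0,-13,0,-0.873,0]'; python3 go.py .6616 -.2101 .16 12.4;python3 - <<'E'
from h import *
C=cams()
crop(C["side"],200,60,390,220,4,"pics/s26.png")
crop(C["top"],135,80,265,240,4,"pics/t26.png")
E
```

```text
clock: 40.4
ee_pos: [0.4714, 0.0761, 0.3025]
tool_rot: [-1.736, -1.676, -0.807]
contact_force: [1.2, -0.3, -1.0]
width: 0.0397
clock: 41.2
ee_pos: [0.4693, 0.0093, 0.423]
tool_rot: [-2.259, -2.183, 0.002]
contact_force: [0.2, 0.1, -0.4]
width: 0.0398
t 41.2 tip [0.4691 0.0091 0.257 ] yaw -2.0 zax [-0.001 -0.001 -1.   ] F [ 0.2  0.1 -0.4] w 0.0398 q [-0.23  0.22  1.47 -0.    1.44 -0.2 ]
d cm [-21.26  19.98   9.7 ] rv [-0.001  0.001 -0.25 ]
```

View pics/s26.png

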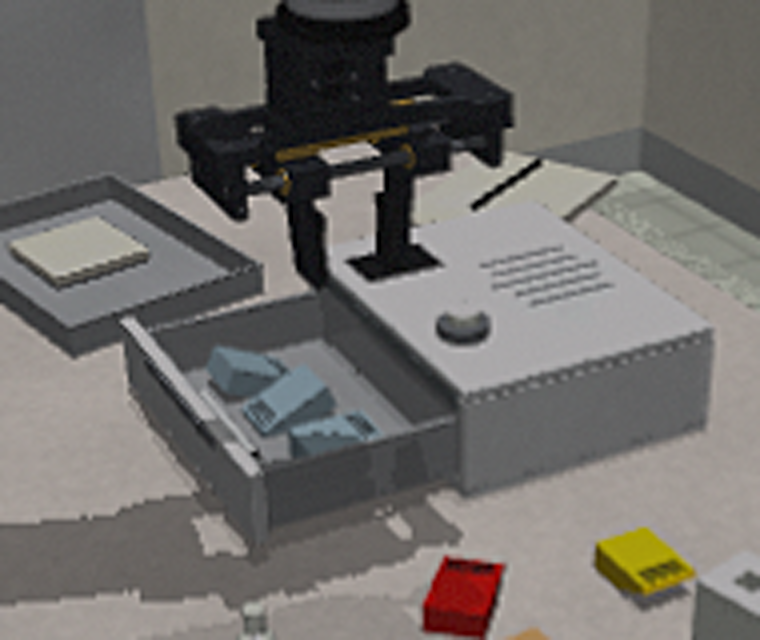

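View pics/t26.png

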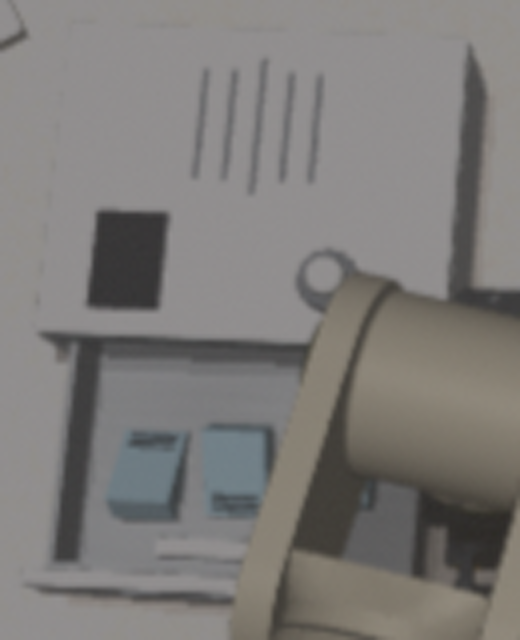

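The penlight lies flat along the front strip, at (235,410). Now the second one.

```bash
python3 -m creep '[-5,5,2,0,0,-0.05,-12,12,4,0,0,-0.15,-21.2,20,9.5,0,0,-0.25,-21.2,20,9.5,0,0,-0.25,-21.2,20,9.5,0,0,-0.25,-21.2,20,9.5,0,0,-0.25,-21.2,20,9.5,0,0,-0.25,-21.2,20,9.5,0,0,-0.25]'; python3 go.py .661 -.2101 .15 12.6;python3 - <<'E'
from h import *
C=cams()
c=C["side"]
s=manip.state();M=R.from_rotvec(s["tool_rot"]).as_matrix();tip=s["ee_pos"]+M[:,2]*.166
for P in(tip,np.array([.661,-.2101,.133])):
    u=proj(c,P)[0];print((u-[340,150])*6+3)
crop(C["side"],340,150,460,260,6,"pics/s27.png")
E
```

```text
clock: 42.1
ee_pos: [0.6622, -0.2111, 0.3265]
tool_rot: [-1.97, -2.443, -0.001]
contact_force: [0.6, 0.8, 1.4]
width: 0.04
t 42.1 tip [ 0.6619 -0.2107  0.1605] yaw 12.2 zax [-0.002  0.002 -1.   ] F [0.6 0.8 1.4] w 0.0400 q [-0.48  0.7   0.96  0.    1.49 -0.69]
d cm [ 0.13 -0.09  1.05] rv [-0.002 -0.003 -0.006]
[381.86701565 178.3524563 ]
[373.86199983 242.08617734]
```

View pics/s27.png

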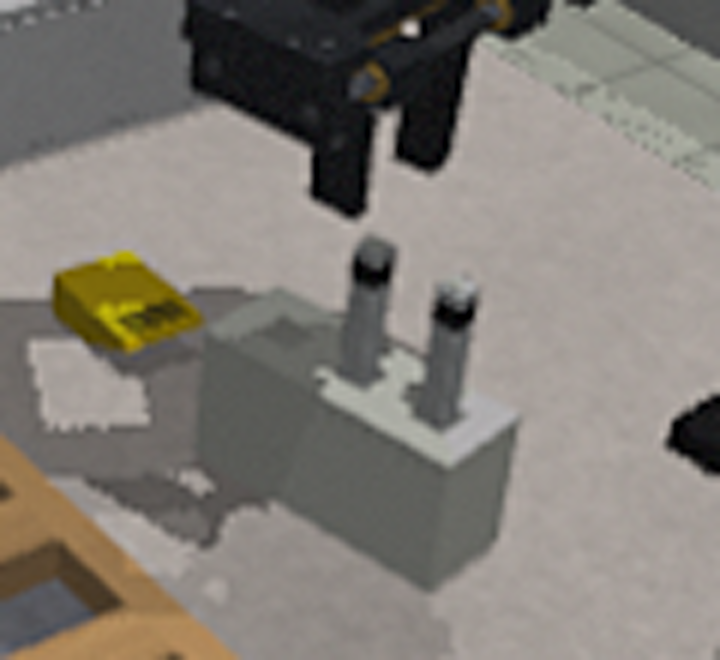

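```bash
python3 -m creep '[0.05,-0.1,1,0,0,0,0.05,-0.1,2.5,0,0,0,0.05,-0.1,4,0,0,0,0.05,-0.1,5.3,0,0,0,0.05,-0.1,6.2,0,0,0,0.05,-0.1,6.3,0,0,0,0.05,-0.1,6.3,0,0,0,0.05,-0.1,6.3,0,0,0]'; python3 go.py; python3 -m creep '[0,0,0,0,0,0,0,0,0,0,0,0,0,0,0,0,0,0,0,0,0,0,0,0,0,0,0,0,0,0,0,0,0,0,0,0,0,0,0,0,0,0,0,0,0,0,0,0]' 0.5 30; python3 go.py; python3 -m creep '[0,0,-0.7,0,0,0,0,0,-2,0,0,0,0,0,-4,0,0,0,0,0,-6.5,0,0,0,0,0,-9,0,0,0,0,0,-11,0,0,0,0,0,-13,0,0,0,0,0,-13,0,0,0]'; python3 go.py .485 .12 .24 -2
```

```text
clock: 43.0
ee_pos: [0.661, -0.2097, 0.2662]
tool_rot: [1.969, 2.446, 0.0]
contact_force: [0.5, 0.1, -0.3]
width: 0.0401
t 43.0 tip [ 0.6612 -0.2098  0.1002] yaw 12.3 zax [ 0.001 -0.001 -1.   ] F [ 0.5  0.1 -0.3] w 0.0401 q [-0.48  0.74  1.05  0.    1.35 -0.69]
clock: 43.8
ee_pos: [0.661, -0.2097, 0.2655]
tool_rot: [1.97, 2.447, 0.0]
contact_force: [1.4, -0.0, -0.2]
width: 0.0126
t 43.8 tip [ 0.6611 -0.2097  0.0995] yaw 12.3 zax [ 0. -0. -1.] F [ 1.4 -0.  -0.2] w 0.0126 q [-0.48  0.74  1.05  0.    1.35 -0.69]
clock: 44.6
ee_pos: [0.6605, -0.2096, 0.3994]
tool_rot: [1.967, 2.442, 0.001]
contact_force: [-0.3, 0.3, 0.4]
width: 0.0127
t 44.6 tip [ 0.6613 -0.2101  0.2334] yaw 12.3 zax [ 0.005 -0.003 -1.   ] F [-0.3  0.3  0.4] w 0.0127 q [-0.48  0.65  0.84 -0.    1.65 -0.69]
d cm [ 35.94 -10.12  -0.85] rv [0.005 0.004 0.25 ]
```

```bash
python3 -m creep '[7,-1.5,-0.5,0,0,0.05,14,-3.5,-0.5,0,0,0.15,35.5,-9.8,-0.5,0,0,0.25,35.5,-9.8,-0.5,0,0,0.25,35.5,-9.8,-0.5,0,0,0.25,35.5,-9.8,-0.5,0,0,0.25,35.5,-9.8,-0.5,0,0,0.25,35.5,-9.8,-0.5,0,0,0.25]'; python3 go.py .488 .235 .15 -2 50;python3 - <<'E'
from h import *
C=cams()
crop(C["side"],200,60,390,220,4,"pics/s28.png")
E
```

```text
clock: 45.4
ee_pos: [0.4868, 0.1191, 0.4002]
tool_rot: [-2.256, -2.185, 0.002]
contact_force: [0.1, -0.1, -0.6]
width: 0.013
t 45.4 tip [0.4866 0.1191 0.2342] yaw -1.8 zax [-0.002  0.    -1.   ] F [ 0.1 -0.1 -0.6] w 0.0130 q [0.   0.3  1.44 0.   1.41 0.04]
d cm [-1.13 -0.27 14.35] rv [-0.003  0.872  0.002]
```

View pics/s28.png

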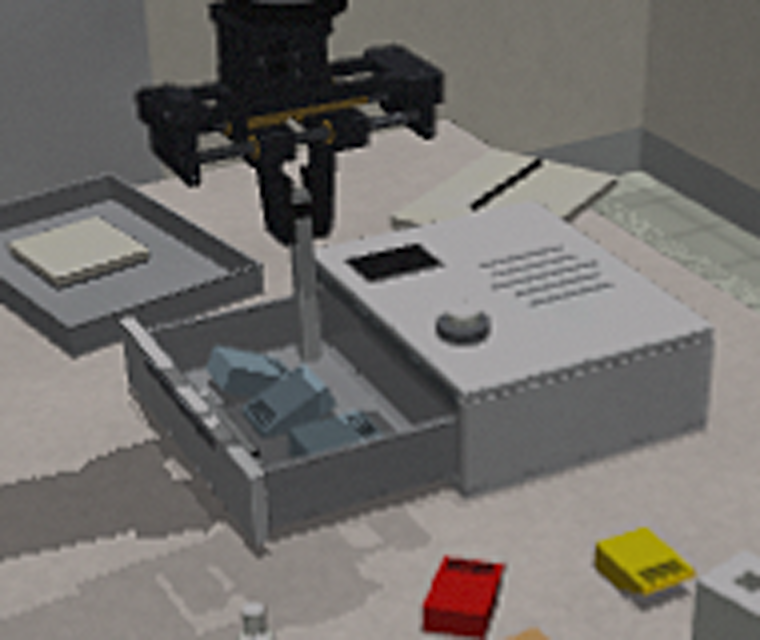

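```bash
python3 -m creep '[2,0,0,0,0,0,4,-0.1,0,0,0.12,0,5,-0.2,2,0,0.27,0,5,-0.3,5,0,0.42,0,4,-0.3,8,0,0.57,0,3,-0.3,10,0,0.72,0,0,-0.3,13,0,0.85,0,-1.1,-0.3,14.3,0,0.872,0]'; python3 go.py .488 .235 .10 -2 50
```

```text
clock: 46.3
ee_pos: [0.4862, 0.1024, 0.2547]
tool_rot: [-1.738, -1.67, -0.811]
contact_force: [0.4, -0.1, -0.9]
width: 0.0124
t 46.3 tip [0.4908 0.2297 0.1483] yaw -2.2 zax [ 0.028  0.767 -0.641] F [ 0.4 -0.1 -0.9] w 0.0124 q [-0.17  0.49  1.73  0.93  1.26 -0.59]
d cm [-3.34 -0.27  3.49] rv [ 0.001 -0.003 -0.005]
```

```bash
python3 -m creep '[-1.2,-0.2,1,0,0,0,-2.4,-0.2,2.2,0,0,0,-3.3,-0.2,3.4,0,0,0,-4,-0.2,3.9,0,0,0,-4.4,-0.2,4.2,0,0,0,-4.5,-0.2,4.2,0,0,0,-4.5,-0.2,4.2,0,0,0,-4.5,-0.2,4.2,0,0,0]'; python3 go.py .488 .235 .078 -2 50
```

```text
clock: 47.1
ee_pos: [0.4843, 0.1086, 0.1963]
tool_rot: [-1.737, -1.678, -0.81]
contact_force: [0.6, -0.2, -0.7]
width: 0.0128
t 47.1 tip [0.4889 0.2356 0.0895] yaw -2.0 zax [ 0.028  0.765 -0.643] F [ 0.6 -0.2 -0.7] w 0.0128 q [-0.15  0.6   1.78  0.98  1.16 -0.72]
d cm [-0.93 -0.08  0.69] rv [0.001 0.001 0.001]
```

```bash
python3 -m creep '[-0.2,0,0.15,0,0,0,-0.4,0,0.3,0,0,0,-0.6,0,0.45,0,0,0,-0.8,0,0.6,0,0,0,-0.8,0,0.6,0,0,0,-0.8,0,0.6,0,0,0,-0.8,0,0.6,0,0,0,-0.8,0,0.6,0,0,0]'; python3 go.py .488 .235 .078 -2 50
```

```text
clock: 47.9
ee_pos: [0.4844, 0.108, 0.1861]
tool_rot: [-1.737, -1.677, -0.81]
contact_force: [0.6, -1.6, 5.4]
width: 0.0126
t 47.9 tip [0.489  0.235  0.0794] yaw -2.0 zax [ 0.028  0.765 -0.643] F [ 0.6 -1.6  5.4] w 0.0126 q [-0.15  0.61  1.79  0.99  1.14 -0.75]
d cm [-0.12 -0.08  0.08] rv [0.001 0.    0.   ]
```

Foot on the floor at 5 N, so release.

```bash
python3 -m creep '[0,0,0,0,0,0,0,0,0,0,0,0,0,0,0,0,0,0,0,0,0,0,0,0,1,0,-1,0,0,0,3,0,-4,0,0,0,5,0,-7,0,0,0,7,0,-10,0,0,0]' 3; python3 -m creep '[3,0,-3,0,-0.1,0,5,0,-6,0,-0.25,0,5,0,-10,0,-0.4,0,5,0,-13,0,-0.55,0,5,0,-13,0,-0.7,0,5,0,-13,0,-0.8,0,5,0,-13,0,-0.873,0,5,0,-13,0,-0.873,0]' 4; python3 go.py .670 -.249 .155 12.4;python3 - <<'E'
from h import *
C=cams()
crop(C["side"],200,60,390,220,4,"pics/s29.png")
E
```

```text
clock: 48.7
ee_pos: [0.4828, 0.0763, 0.305]
tool_rot: [-1.737, -1.677, -0.808]
contact_force: [0.8, 0.1, -0.0]
width: 0.03
clock: 49.5
ee_pos: [0.4805, 0.0096, 0.4256]
tool_rot: [2.258, 2.182, -0.002]
contact_force: [0.1, 0.2, 0.4]
width: 0.04
t 49.5 tip [0.4805 0.0093 0.2596] yaw -2.0 zax [-0.    -0.002 -1.   ] F [0.1 0.2 0.4] w 0.0400 q [-0.23  0.24  1.44 -0.    1.46 -0.19]
d cm [-25.17  19.83  10.5 ] rv [-0.001  0.002 -0.251]
```

View pics/s29.png

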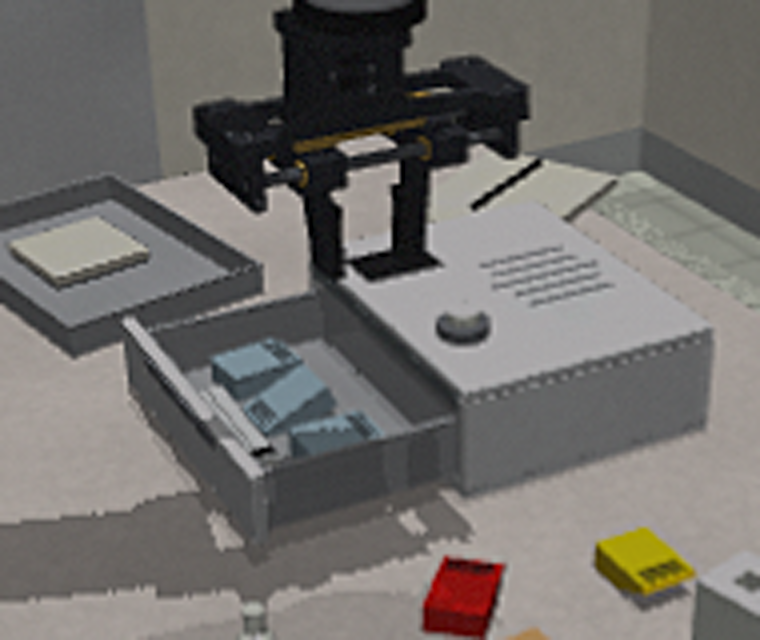

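Two penlights lie side by side, at (240,415). Now the third, after checking its position.

```bash
python3 -m creep '[-5,5,2,0,0,-0.05,-12,12,4,0,0,-0.15,-25.1,19.8,9.7,0,0,-0.25,-25.1,19.8,9.7,0,0,-0.25,-25.1,19.8,9.7,0,0,-0.25,-25.1,19.8,9.7,0,0,-0.25,-25.1,19.8,9.7,0,0,-0.25,-25.1,19.8,9.7,0,0,-0.25]' 4 20; python3 go.py .670 -.249 .10 12.4;python3 - <<'E'
from h import *
C=cams()
c=C["side"]
for P in(np.array([.670,-.249,.133]),):
    u=proj(c,P)[0];print((u-[340,150])*6+3)
crop(C["side"],340,150,460,260,6,"pics/s30.png")
E
```

```text
clock: 50.4
ee_pos: [0.6705, -0.2526, 0.3249]
tool_rot: [-1.972, -2.44, 0.0]
contact_force: [0.5, 1.1, -0.3]
width: 0.0402
t 50.4 tip [ 0.67   -0.2522  0.1589] yaw 12.1 zax [-0.003  0.002 -1.   ] F [ 0.5  1.1 -0.3] w 0.0402 q [-0.53  0.74  0.88  0.    1.53 -0.74]
d cm [0.35 0.04 5.89] rv [-0.003 -0.003 -0.005]
[454.74245411 282.39239715]
```

View pics/s30.png

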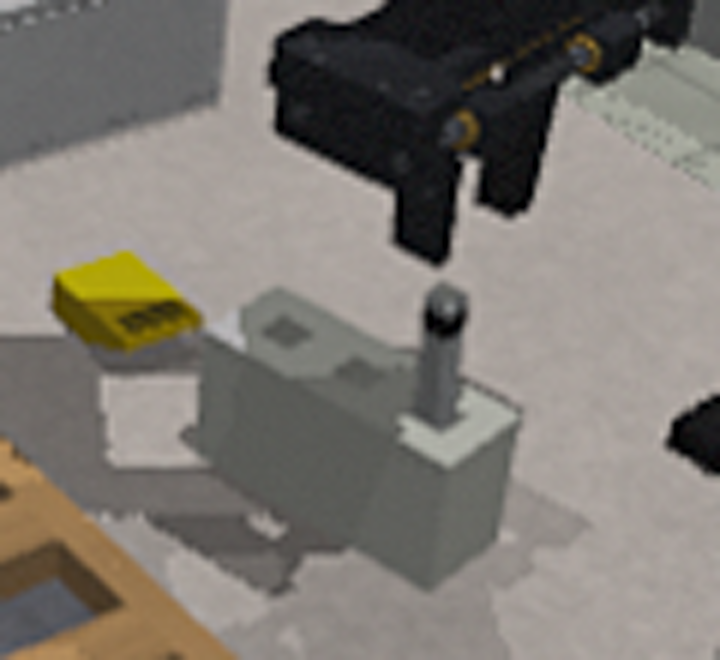

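```bash
python3 -m creep '[0.4,-0.1,1,0,0,0,0.4,-0.1,2.5,0,0,0,0.4,-0.1,4,0,0,0,0.4,-0.1,5,0,0,0,0.4,-0.1,6,0,0,0,0.4,-0.1,6.2,0,0,0,0.4,-0.1,6.2,0,0,0,0.4,-0.1,6.2,0,0,0]'; python3 go.py; python3 -m creep '[0,0,0,0,0,0,0,0,0,0,0,0,0,0,0,0,0,0,0,0,0,0,0,0,0,0,0,0,0,0,0,0,0,0,0,0,0,0,0,0,0,0,0,0,0,0,0,0]' 0.5 30; python3 go.py; python3 -m creep '[0,0,-0.7,0,0,0,0,0,-2,0,0,0,0,0,-4,0,0,0,0,0,-6.5,0,0,0,0,0,-9,0,0,0,0,0,-11,0,0,0,0,0,-13,0,0,0,0,0,-13,0,0,0]'; python3 go.py .482 .12 .24 -2
```

```text
clock: 51.3
ee_pos: [0.668, -0.245, 0.2677]
tool_rot: [1.969, 2.446, -0.001]
contact_force: [0.3, -0.2, -0.6]
width: 0.0399
t 51.3 tip [ 0.6682 -0.2452  0.1017] yaw 12.3 zax [ 0.001 -0.002 -1.   ] F [ 0.3 -0.2 -0.6] w 0.0399 q [-0.52  0.77  0.98 -0.    1.39 -0.73]
clock: 52.1
ee_pos: [0.6681, -0.245, 0.2671]
tool_rot: [1.969, 2.446, -0.001]
contact_force: [2.7, 0.5, -0.1]
width: 0.0126
t 52.1 tip [ 0.6682 -0.2452  0.1011] yaw 12.3 zax [ 0.001 -0.001 -1.   ] F [ 2.7  0.5 -0.1] w 0.0126 q [-0.52  0.77  0.98 -0.    1.39 -0.73]
clock: 52.9
ee_pos: [0.6674, -0.2448, 0.4012]
tool_rot: [1.967, 2.442, -0.001]
contact_force: [-0.8, -0.2, -0.2]
width: 0.0127
t 52.9 tip [ 0.6682 -0.2455  0.2352] yaw 12.3 zax [ 0.005 -0.004 -1.   ] F [-0.8 -0.2 -0.2] w 0.0127 q [-0.52  0.69  0.77 -0.    1.68 -0.73]
d cm [ 39.59 -10.34  -0.73] rv [0.004 0.005 0.25 ]
```

```bash
python3 -m creep '[7,-1.5,-0.5,0,0,0.05,14,-3.5,-0.5,0,0,0.15,39.2,-10,-0.5,0,0,0.25,39.2,-10,-0.5,0,0,0.25,39.2,-10,-0.5,0,0,0.25,39.2,-10,-0.5,0,0,0.25,39.2,-10,-0.5,0,0,0.25,39.2,-10,-0.5,0,0,0.25]'; python3 go.py .484 .235 .15 -2 50;python3 - <<'E'
from h import *
C=cams()
crop(C["side"],200,60,390,220,4,"pics/s31.png")
E
```

```text
clock: 53.7
ee_pos: [0.4871, 0.1139, 0.4012]
tool_rot: [2.26, 2.182, -0.003]
contact_force: [0.6, 1.1, -0.7]
width: 0.0128
t 53.7 tip [0.4869 0.1137 0.2352] yaw -2.0 zax [-0.001 -0.001 -1.   ] F [ 0.6  1.1 -0.7] w 0.0128 q [-0.01  0.3   1.44 -0.    1.41  0.03]
d cm [-0.61 -0.71 14.45] rv [-0.001  0.874 -0.001]
```

View pics/s31.png

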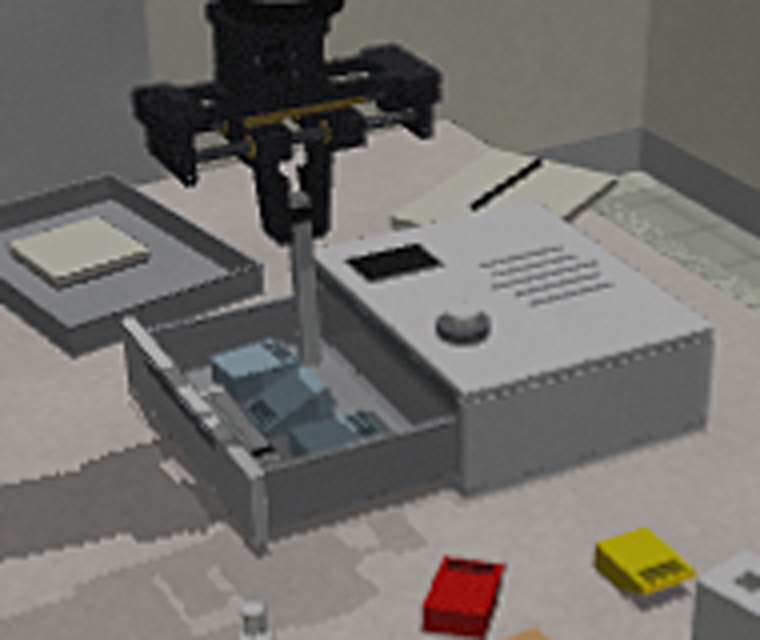

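```bash
python3 -m creep '[2,0,0,0,0,0,4,-0.1,0,0,0.12,0,5,-0.2,2,0,0.27,0,5,-0.4,5,0,0.42,0,4,-0.5,8,0,0.57,0,3,-0.5,10,0,0.72,0,1,-0.5,12.5,0,0.85,0,-0.1,-0.5,13.5,0,0.873,0]'; python3 go.py .484 .235 .10 -2 50
```

```text
clock: 54.6
ee_pos: [0.4834, 0.1098, 0.2642]
tool_rot: [-1.737, -1.67, -0.809]
contact_force: [-0.5, -0.3, -0.2]
width: 0.0127
t 54.6 tip [0.4877 0.2371 0.1579] yaw -2.1 zax [ 0.026  0.767 -0.641] F [-0.5 -0.3 -0.2] w 0.0127 q [-0.15  0.48  1.72  0.93  1.26 -0.56]
d cm [-4.54 -0.35  3.53] rv [-0.001 -0.003 -0.004]
```

```bash
python3 -m creep '[-1.2,-0.3,1,0,0,0,-2.4,-0.3,2,0,0,0,-3.6,-0.3,3,0,0,0,-4.2,-0.3,3.4,0,0,0,-4.4,-0.3,3.5,0,0,0,-4.5,-0.3,3.6,0,0,0,-4.6,-0.3,3.7,0,0,0,-4.7,-0.3,3.8,0,0,0]'; python3 go.py .484 .235 .09 -2 50
```

```text
clock: 55.4
ee_pos: [0.4808, 0.1105, 0.2066]
tool_rot: [-1.736, -1.678, -0.81]
contact_force: [-0.4, -2.1, 2.2]
width: 0.0128
t 55.4 tip [0.4853 0.2376 0.0999] yaw -2.0 zax [ 0.028  0.765 -0.643] F [-0.4 -2.1  2.2] w 0.0128 q [-0.15  0.57  1.78  0.97  1.17 -0.7 ]
d cm [-0.93 -0.11  0.43] rv [0.001 0.001 0.001]
```

```bash
python3 -m creep '[0.8,0,-0.6,0,0,0,0.5,-0.4,-1.5,0,0,0,-0.5,-0.9,-2.2,0,0,0,-0.5,-1,-2.2,0,0,0,-0.9,-1,-1.9,0,0,0,-1.3,-1,-1.6,0,0,0,-1.7,-1,-1.2,0,0,0,-1.7,-1,-1.2,0,0,0]'; python3 go.py .474 .215 .09 -2 50
```

```text
clock: 56.2
ee_pos: [0.4702, 0.0909, 0.2003]
tool_rot: [-1.736, -1.675, -0.809]
contact_force: [1.6, 1.2, 1.4]
width: 0.0126
t 56.2 tip [0.4746 0.218  0.0936] yaw -2.0 zax [ 0.027  0.766 -0.643] F [1.6 1.2 1.4] w 0.0126 q [-0.2   0.57  1.82  0.96  1.17 -0.76]
d cm [-0.47 -0.05 -0.  ] rv [-0.    -0.    -0.001]
```

```bash
python3 -m creep '[-0.1,0,0.1,0,0,0,-0.2,0,0.2,0,0,0,-0.3,0,0.3,0,0,0,-0.4,0,0.3,0,0,0,-0.4,0,0.3,0,0,0,-0.4,0,0.3,0,0,0,-0.4,0,0.3,0,0,0,-0.4,0,0.3,0,0,0]'; python3 go.py;python3 - <<'E'
from h import *
C=cams()
crop(C["side"],200,60,390,220,4,"pics/s32.png")
E
```

```text
clock: 57.0
ee_pos: [0.47, 0.0905, 0.196]
tool_rot: [-1.737, -1.677, -0.809]
contact_force: [1.4, -1.0, 3.7]
width: 0.0128
t 57.0 tip [0.4745 0.2176 0.0892] yaw -2.0 zax [ 0.027  0.765 -0.643] F [ 1.4 -1.   3.7] w 0.0128 q [-0.2   0.58  1.83  0.96  1.17 -0.77]
```

View pics/s32.png

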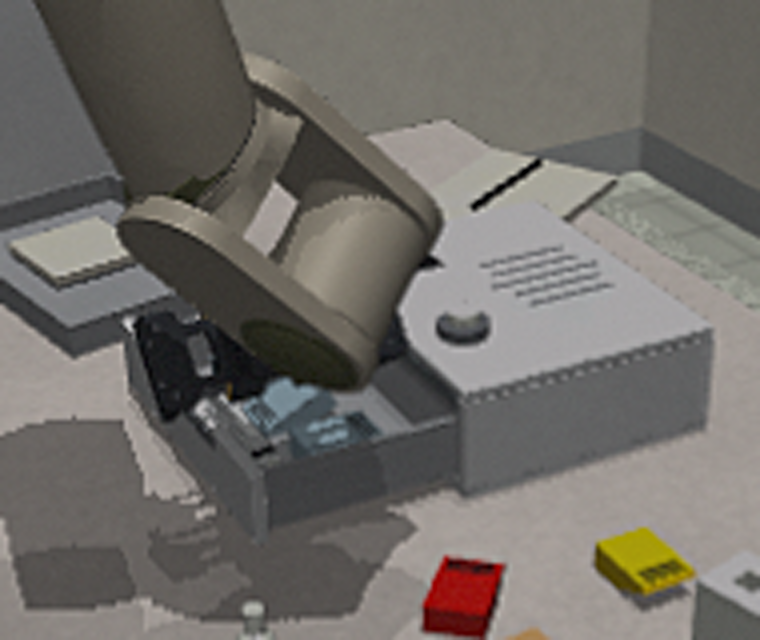

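```bash
python3 -m creep '[0,0,0,0,0,0,0,0,0,0,0,0,0,0,0,0,0,0,0,0,0,0,0,0,1,0,-1,0,0,0,3,0,-4,0,0,0,5,0,-7,0,0,0,7,0,-10,0,0,0]' 3; python3 -m creep '[3,0,-3,0,-0.1,0,5,0,-6,0,-0.25,0,5,0,-10,0,-0.4,0,5,0,-13,0,-0.55,0,5,0,-13,0,-0.7,0,5,0,-13,0,-0.8,0,5,0,-13,0,-0.873,0,5,0,-13,0,-0.873,0]'; python3 go.py;python3 - <<'E'
from h import *
C=cams()
crop(C["side"],200,60,390,220,4,"pics/s33.png")
E
```

```text
clock: 57.9
ee_pos: [0.4686, 0.0587, 0.315]
tool_rot: [-1.737, -1.677, -0.808]
contact_force: [0.4, -0.8, -0.2]
width: 0.0299
clock: 58.7
ee_pos: [0.4664, -0.008, 0.4356]
tool_rot: [2.259, 2.182, -0.002]
contact_force: [-0.8, -0.4, -0.3]
width: 0.0302
t 58.7 tip [ 0.4663 -0.0083  0.2696] yaw -2.0 zax [-0.    -0.002 -1.   ] F [-0.8 -0.4 -0.3] w 0.0302 q [-0.27  0.21  1.46 -0.    1.48 -0.24]
```

View pics/s33.png

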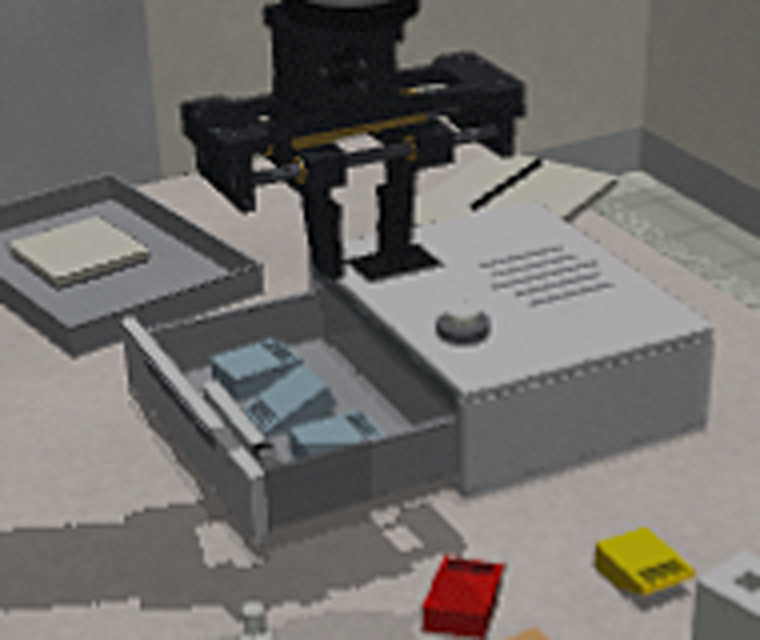

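All six are in, with the third penlight on top of the other two at (240,418). Next I'll take up position in front of the drawer with the gripper closed.

```bash
python3 go.py .385 .245 .20 88; python3 -m creep '[5,-2,0,0,0,-0.15,10,-4,0,0,0,-0.3,25.6,-7.2,3,0,0,-0.45,25.6,-7.2,3,0,0,-0.6,25.6,-7.2,6,0,0,-0.75,25.6,-7.2,6,0,0,-0.9,25.6,-7.2,6,0,0,-1.05,25.6,-7.2,6,0,0,-1.2]' 0 20; python3 go.py .385 .245 .20 88
```

```text
t 58.8 tip [ 0.4664 -0.008   0.2696] yaw -2.0 zax [-0.     0.001 -1.   ] F [-0.3  0.2 -0.5] w 0.0297 q [-0.27  0.21  1.46  0.    1.48 -0.24]
d cm [25.01 -9.02  6.99] rv [ 0.000e+00 -1.000e-03 -1.571e+00]
clock: 59.6
ee_pos: [0.4033, 0.2507, 0.3748]
tool_rot: [-0.621, -3.077, 0.001]
contact_force: [0.1, -0.4, 0.3]
width: 0.0004
t 59.6 tip [0.4028 0.2508 0.2088] yaw 67.2 zax [-0.003  0.    -1.   ] F [ 0.1 -0.4  0.3] w 0.0004 q [ 0.31  0.28  1.55  0.    1.32 -0.87]
d cm [ 1.46 -1.24  0.88] rv [-0.001 -0.003 -0.363]
```

```bash
python3 -m creep '[1.4,-1.2,0,0,0,-0.15,2,-1.2,0,0,0,-0.3,2,-1.2,0,0,0,-0.363,2,-1.2,0,0,0,-0.363,2,-1.2,0,0,0,-0.363,2,-1.2,0,0,0,-0.363,2,-1.2,0,0,0,-0.363,2,-1.2,0,0,0,-0.363]'; python3 go.py .385 .245 .045 88;python3 - <<'E'
from h import *
C=cams()
crop(C["side"],200,60,390,220,4,"pics/s34.png")
crop(C["top"],135,80,265,240,4,"pics/t34.png")
E
```

```text
clock: 60.4
ee_pos: [0.3805, 0.2468, 0.3754]
tool_rot: [-0.068, -3.141, 0.001]
contact_force: [0.4, 1.2, -0.6]
width: 0.0006
t 60.4 tip [0.3805 0.2467 0.2094] yaw 87.5 zax [-0.    -0.001 -1.   ] F [ 0.4  1.2 -0.6] w 0.0006 q [ 0.31  0.24  1.6  -0.    1.3  -1.21]
d cm [-0.46 -0.15 16.44] rv [-0.001 -0.    -0.009]
```

View pics/s34.png

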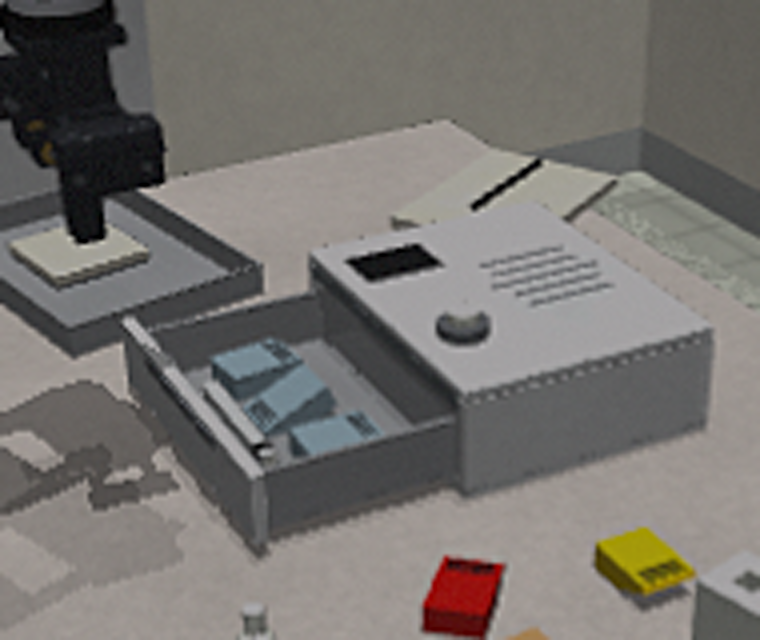

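View pics/t34.png

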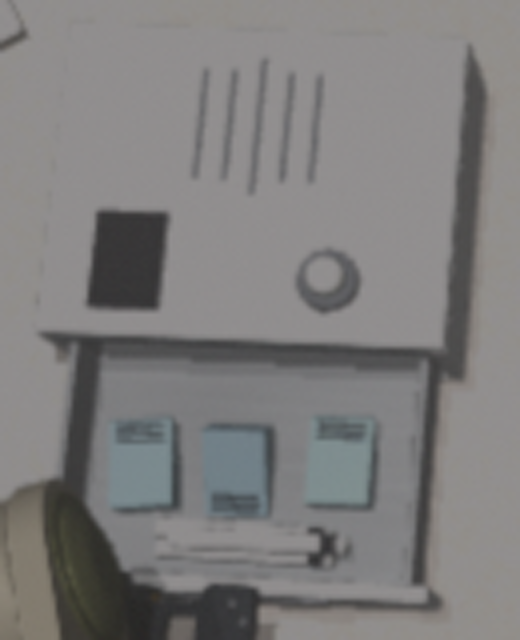

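```bash
python3 -m creep '[-0.2,0,3,0,0,0,-0.2,0,6,0,0,0,-0.2,0,9,0,0,0,-0.2,0,12,0,0,0,-0.2,0,14.5,0,0,0,-0.2,0,16,0,0,0,-0.2,0,16.5,0,0,0,-0.2,0,16.5,0,0,0]'; python3 go.py .42 .244 .044 88; python3 -m creep '[-0.6,0,0,0,0,0,-1.2,0,0,0,0,0,-1.8,0,0,0,0,0,-2.4,0,0,0,0,0,-3,0,0,0,0,0,-3.6,0,0,0,0,0,-4.2,0,0,0,0,0,-4.8,0,0,0,0,0]'; python3 go.py .50 .24 .044 88
```

```text
clock: 61.3
ee_pos: [0.3825, 0.2466, 0.2103]
tool_rot: [-0.067, -3.14, 0.002]
contact_force: [0.1, 0.0, 0.2]
width: 0.0004
t 61.3 tip [0.3824 0.2464 0.0443] yaw 87.5 zax [-0.001 -0.001 -1.   ] F [0.1 0.  0.2] w 0.0004 q [ 0.31  0.48  1.82 -0.    0.84 -1.22]
d cm [-3.76 -0.1   0.02] rv [-0.001 -0.001 -0.008]
clock: 62.1
ee_pos: [0.4305, 0.2445, 0.2104]
tool_rot: [-0.067, -3.14, 0.002]
contact_force: [-2.2, 0.1, 1.3]
width: 0.0004
t 62.1 tip [0.4303 0.2443 0.0444] yaw 87.6 zax [-0.001 -0.001 -1.   ] F [-2.2  0.1  1.3] w 0.0004 q [ 0.28  0.53  1.71 -0.    0.9  -1.25]
d cm [-6.96 -0.16  0.03] rv [-0.001 -0.001 -0.008]
```

Contact with the front panel, −2.2 N. Continue pushing gently.

```bash
python3 -m creep '[-0.9,0,0,0,0,0,-1.8,0,0,0,0,0,-2.7,0,0,0,0,0,-3.6,0,0,0,0,0,-4.5,0,0,0,0,0,-5.4,0,0,0,0,0,-6.3,0,0,0,0,0,-7,0,0,0,0,0]'; python3 go.py; python3 -m creep '[-0.8,0,0,0,0,0,-1.6,0,0,0,0,0,-2.4,0,0,0,0,0,-3.2,0,0,0,0,0,-4,0,0,0,0,0,-4.6,0,0,0,0,0,-5,0,0,0,0,0,-5,0,0,0,0,0]'; python3 go.py .581 .24 .044 88; python3 - <<'E'
from h import *
C=cams()
crop(C["side"],200,60,390,220,4,"pics/s35.png")
E
```

```text
clock: 62.9
ee_pos: [0.5011, 0.2415, 0.2104]
tool_rot: [0.067, 3.141, -0.002]
contact_force: [-2.1, 2.1, -0.5]
width: 0.0007
t 62.9 tip [0.5012 0.2413 0.0444] yaw 87.5 zax [ 0.    -0.001 -1.   ] F [-2.1  2.1 -0.5] w 0.0007 q [ 0.24  0.61  1.54 -0.    1.   -1.29]
clock: 63.7
ee_pos: [0.5509, 0.2392, 0.2106]
tool_rot: [0.068, 3.14, -0.002]
contact_force: [0.1, -0.6, -0.2]
width: 0.0
t 63.7 tip [0.5511 0.239  0.0446] yaw 87.5 zax [ 0.001 -0.001 -1.   ] F [ 0.1 -0.6 -0.2] w 0.0000 q [ 0.21  0.66  1.41 -0.    1.07 -1.31]
d cm [-3.    0.21  0.06] rv [-0.001  0.001 -0.008]
```

View pics/s35.png

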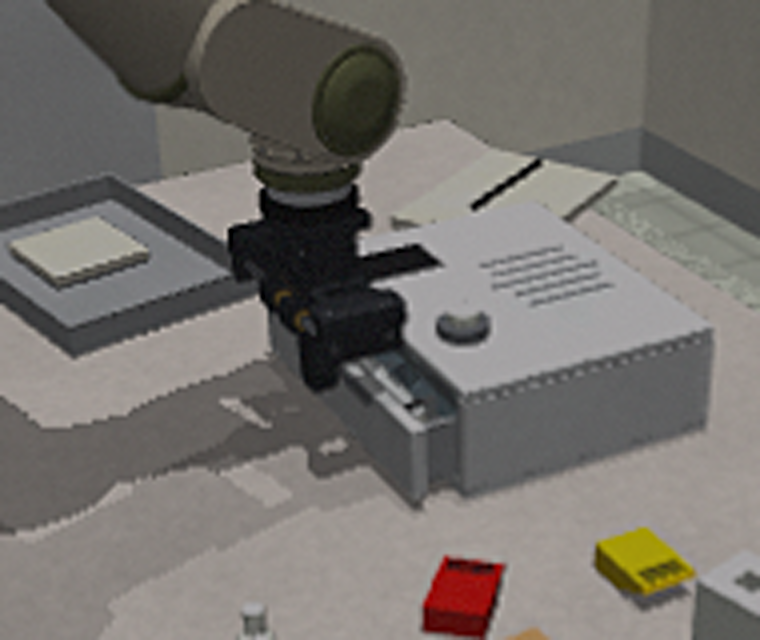

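```bash
python3 -m creep '[-0.4,0.1,-0.2,0,0,0,-0.8,0.1,-0.3,0,0,0,-1.2,0.1,-0.3,0,0,0,-1.6,0.1,-0.3,0,0,0,-2,0.1,-0.3,0,0,0,-2.3,0.1,-0.3,0,0,0,-2.5,0.1,-0.3,0,0,0,-2.5,0.1,-0.3,0,0,0]'; python3 go.py .581 .238 .047 88; python3 -m creep '[-0.2,0,0,0,0,0,-0.4,0,0,0,0,0,-0.6,0,0,0,0,0,-0.7,0,0,0,0,0,-0.8,0,0,0,0,0,-0.9,0,0,0,0,0,-1,0,0,0,0,0,-1,0,0,0,0,0]'; python3 go.py
```

```text
clock: 64.6
ee_pos: [0.5757, 0.2393, 0.2136]
tool_rot: [0.067, 3.14, -0.001]
contact_force: [-1.5, 0.2, -0.2]
width: 0.0004
t 64.6 tip [0.5758 0.2391 0.0476] yaw 87.5 zax [ 0.001 -0.001 -1.   ] F [-1.5  0.2 -0.2] w 0.0004 q [ 0.2   0.69  1.33 -0.    1.12 -1.32]
d cm [-0.54 -0.11  0.06] rv [-0.001  0.001 -0.008]
clock: 65.4
ee_pos: [0.5839, 0.2391, 0.2135]
tool_rot: [-0.066, -3.135, 0.003]
contact_force: [-12.9, -1.4, 8.0]
width: 0.0004
t 65.4 tip [0.583  0.2388 0.0475] yaw 87.6 zax [-0.006 -0.002 -1.   ] F [-12.9  -1.4   8. ] w 0.0004 q [ 0.2   0.7   1.31 -0.    1.14 -1.33]
```

```bash
python3 -m creep '[0,0,0,0,0,0,-0.1,0,0,0,0,0,-0.1,0,0,0,0,0,-0.1,0,0,0,0,0,1,0,-1,0,0,0,3,0,-5,0,0,0,4,0,-10,0,0,0,4,0,-13,0,0,0]'; python3 go.py .6508 .1783 .16 88;  python3 - <<'E'
from h import *
C=cams()
crop(C["side"],200,60,390,220,4,"pics/s36.png")
crop(C["top"],135,80,265,240,4,"pics/t36.png")
E
```

```text
clock: 66.2
ee_pos: [0.5442, 0.241, 0.3475]
tool_rot: [0.066, 3.136, 0.0]
contact_force: [0.7, -0.4, 0.1]
width: 0.0004
t 66.2 tip [0.545  0.2409 0.1815] yaw 87.6 zax [ 0.005 -0.    -1.   ] F [ 0.7 -0.4  0.1] w 0.0004 q [ 0.22  0.5   1.26 -0.    1.37 -1.31]
d cm [-10.9   -5.81   2.2 ] rv [ 0.     0.005 -0.007]
```

View pics/s36.png

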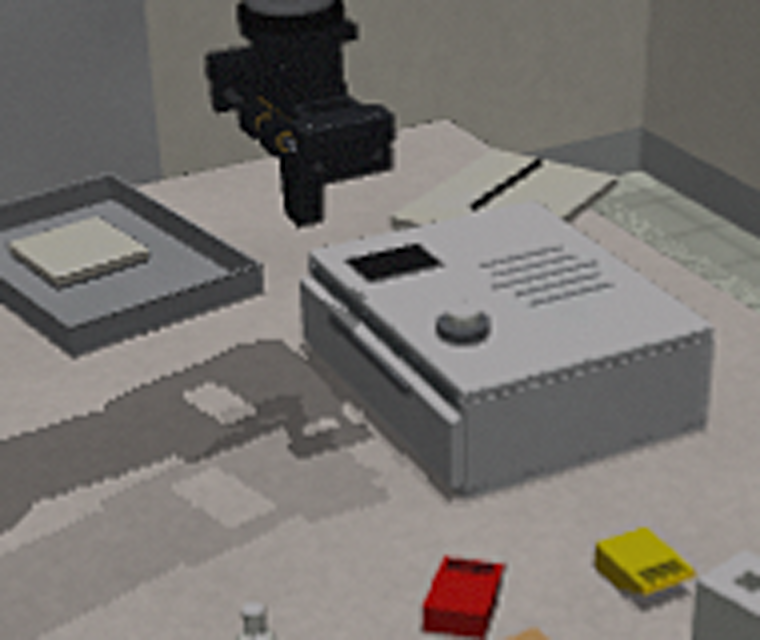

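View pics/t36.png

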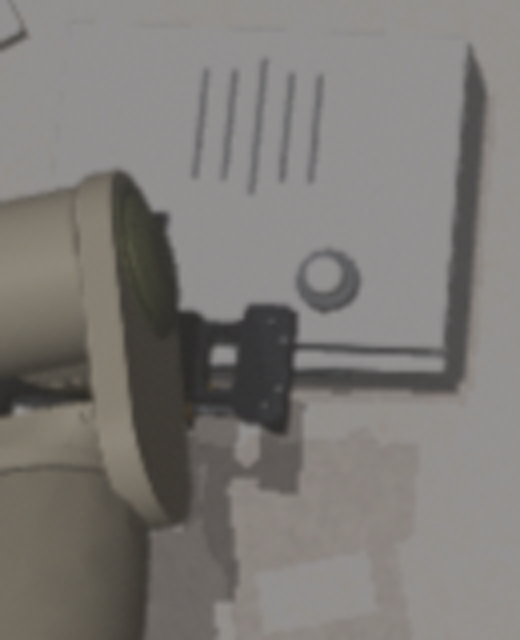

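```bash
python3 - <<'E'
from h import *
C=cams()
crop(C["side"],270,125,350,195,9,"pics/s37.png")
E
```

```text
(no output)
```

View pics/s37.png

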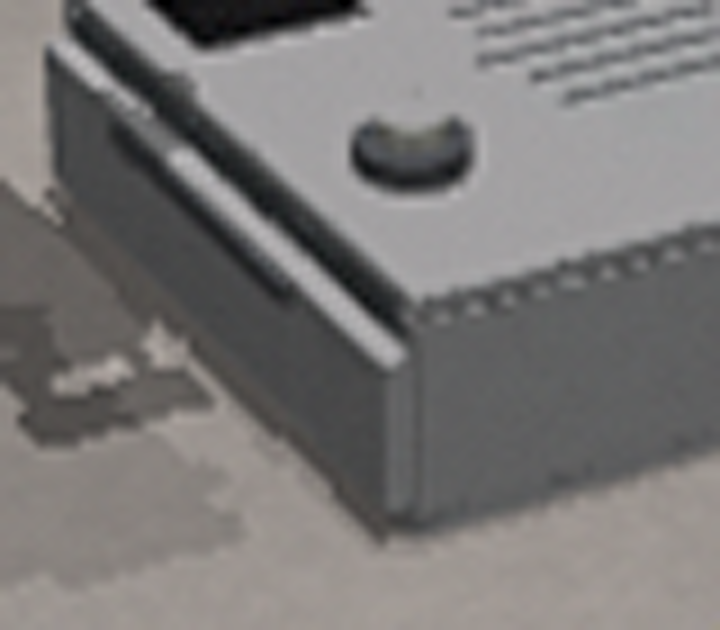

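```bash
python3 - <<'E'
from h import *
C=cams();c=C["side"]
ax=np.array([np.cos(-.034),np.sin(-.034),0]);ay=np.array([-ax[1],ax[0],0])
U=np.array([.7141,.2299,0])
for d in(-.112-.0005,-.1245,-.1295):
    P=U+ax*d-ay*.138+[0,0,.06]; print(d,(proj(c,P)[0]-[270,125])*9+4)
print(proj(c,U-ax*.1125-ay*.14+[0,0,.095])[0]*9-[2430,1125]+4)
E
```

```text
-0.1125 [411.95901808 383.17516287]
-0.1245 [379.96169677 392.26034988]
-0.1295 [366.55649117 396.06728158]
[414.61252588 293.23777109]
```

The panel is flush with the unit, so the drawer is shut. Now over to the button.

```bash
python3 go.py .649 .180 .13 88; python3 -m creep '[-2,-1,0,0,0,0,-5,-3,0,0,0,0,-10.7,-5.7,1,0,0,0,-10.7,-5.7,3,0,0,0,-10.7,-5.7,5,0,0,0,-10.7,-5.7,5,0,0,0,-10.7,-5.7,5,0,0,0,-10.7,-5.7,5,0,0,0]'; python3 go.py .649 .180 .112 88; python3 - <<'E'
from h import *
C=cams();c=C["side"]
s=manip.state();M=R.from_rotvec(s["tool_rot"]).as_matrix();tip=s["ee_pos"]+M[:,2]*.166
for P in (tip,[tip[0],tip[1],.105]): print((proj(c,P)[0]-[270,100])*8+4)
crop(C["side"],270,100,360,175,8,"pics/s38.png")
E
```

```text
t 66.5 tip [0.5449 0.2404 0.1762] yaw 87.5 zax [-0.002 -0.001 -1.   ] F [ 0.2 -0.7 -0.5] w 0.0004 q [ 0.22  0.51  1.27 -0.    1.37 -1.31]
d cm [-10.63  -5.61   4.61] rv [-0.002 -0.002 -0.008]
clock: 67.3
ee_pos: [0.6497, 0.1795, 0.2945]
tool_rot: [0.066, 3.14, -0.001]
contact_force: [-0.2, 0.8, 0.6]
width: 0.0007
t 67.3 tip [0.6499 0.1794 0.1285] yaw 87.6 zax [ 0.001 -0.001 -1.   ] F [-0.2  0.8  0.6] w 0.0007 q [ 0.09  0.68  1.08 -0.    1.38 -1.43]
d cm [0.07 0.05 1.65] rv [-0.001  0.001 -0.007]
[373.56450622 254.89393954]
[373.66619366 310.29350558]
```

View pics/s38.png

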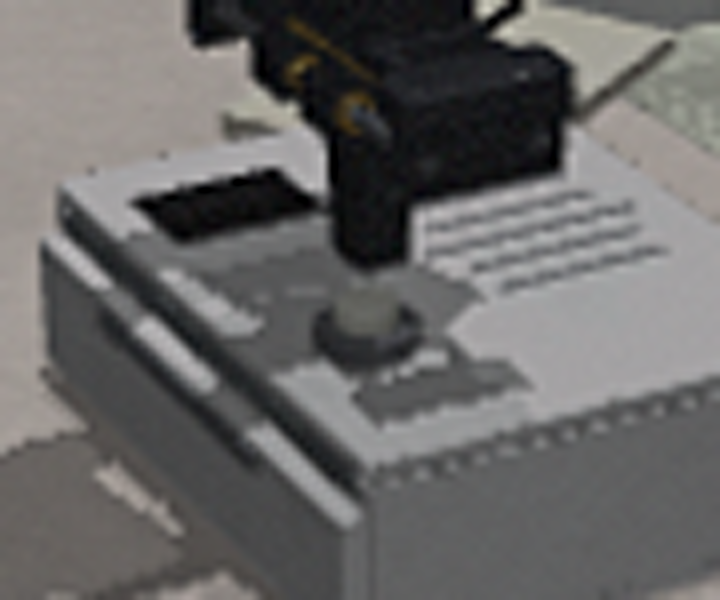

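```bash
python3 -m creep '[0,0,0.5,0,0,0,0,0,1,0,0,0,0,0,1.5,0,0,0,0,0,1.8,0,0,0,0,0,2,0,0,0,0,0,2.2,0,0,0,0,0,2.2,0,0,0,0,0,2.2,0,0,0]'; python3 go.py; python3 -m creep '[0,0,0.1,0,0,0,0,0,0.2,0,0,0,0,0,0.3,0,0,0,0,0,0.4,0,0,0,0,0,0.4,0,0,0,0,0,0.4,0,0,0,0,0,0.4,0,0,0,0,0,0.4,0,0,0]'; python3 go.py
```

```text
clock: 68.2
ee_pos: [0.6492, 0.1794, 0.2769]
tool_rot: [0.066, 3.136, -0.001]
contact_force: [-12.0, -1.8, 32.4]
width: 0.0004
t 68.2 tip [0.65   0.1792 0.1109] yaw 87.6 zax [ 0.005 -0.001 -1.   ] F [-12.   -1.8  32.4] w 0.0004 q [ 0.09  0.7   1.1  -0.    1.33 -1.43]
clock: 69.0
ee_pos: [0.6489, 0.1794, 0.2765]
tool_rot: [0.066, 3.133, -0.001]
contact_force: [-21.1, -2.9, 52.8]
width: 0.0006
t 69.0 tip [0.6503 0.1793 0.1105] yaw 87.6 zax [ 0.008 -0.001 -1.   ] F [-21.1  -2.9  52.8] w 0.0006 q [ 0.09  0.7   1.11 -0.    1.33 -1.43]
```

```bash
python3 -m creep '[0,0,-0.4,0,0,0,0,0,-0.5,0,0,0,0,0,-0.5,0,0,0,0,0,-0.5,0,0,0,0,0,-0.5,0,0,0,0,0,-0.5,0,0,0,0,0,-0.5,0,0,0,0,0,-0.5,0,0,0]'; python3 go.py; python3 - <<'E'
from h import *
C=cams()
crop(C["side"],295,115,345,155,14,"pics/s39.png")
E
```

```text
clock: 69.8
ee_pos: [0.6493, 0.1793, 0.277]
tool_rot: [0.067, 3.137, -0.001]
contact_force: [-11.2, -1.5, 27.8]
width: 0.0005
t 69.8 tip [0.65   0.1792 0.111 ] yaw 87.6 zax [ 0.004 -0.001 -1.   ] F [-11.2  -1.5  27.8] w 0.0005 q [ 0.09  0.7   1.1  -0.    1.34 -1.43]
```

View pics/s39.png

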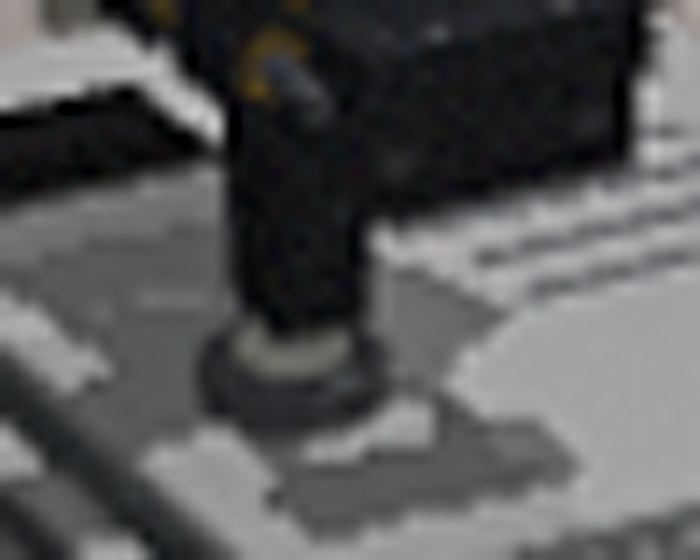

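```bash
python3 -m creep '[0,0,-0.4,0,0,0,0,0,-0.8,0,0,0,0,0,-1.2,0,0,0,0,0,-1.2,0,0,0,0,0,-1.2,0,0,0,0,0,-1.2,0,0,0,0,0,-1.2,0,0,0,0,0,-1.2,0,0,0]'; python3 go.py; python3 - <<'E'
from h import *
C=cams();c=C["side"]
crop(C["side"],295,115,345,155,14,"pics/s40.png")
# predicted button discs
f=c["frame"]
E
cat > btn.py <<'E'
from h import *
c=manip.read_camera("side")
im=cv2.resize(c["frame"][115:155,295:345],None,fx=14,fy=14,interpolation=cv2.INTER_CUBIC)
a=np.linspace(0,2*np.pi,60)
for z,col in((.105,(0,0,255)),(.111,(0,255,0)),(.117,(255,0,0))):
    P=np.c_[.650+.013*np.cos(a),.179+.013*np.sin(a),a*0+z]
    u=((proj(c,P)-[295,115])*14+7).astype(int)
    cv2.polylines(im,[u],True,col,1)
cv2.imwrite("pics/s41.png",im)
E
python3 btn.py
```

```text
clock: 70.7
ee_pos: [0.6498, 0.1792, 0.2843]
tool_rot: [-0.067, -3.14, 0.002]
contact_force: [-0.4, 0.1, -0.2]
width: 0.0003
t 70.7 tip [0.6497 0.179  0.1183] yaw 87.5 zax [-0.    -0.001 -1.   ] F [-0.4  0.1 -0.2] w 0.0003 q [ 0.09  0.69  1.09 -0.    1.36 -1.43]
```

View pics/s41.png

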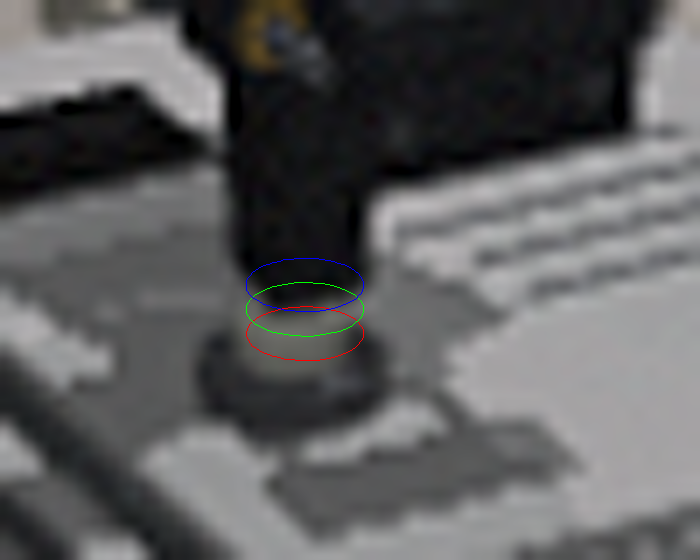

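```bash
python3 -m creep '[0,0,0.1,0,0,0,0,0,0.2,0,0,0,0,0,0.3,0,0,0,0,0,0.3,0,0,0,0,0,0.3,0,0,0,0,0,0.3,0,0,0,0,0,0.3,0,0,0,0,0,0.3,0,0,0]'; python3 go.py; python3 -m creep '[0,0,0.1,0,0,0,0,0,0.2,0,0,0,0,0,0.3,0,0,0,0,0,0.3,0,0,0,0,0,0.4,0,0,0,0,0,0.4,0,0,0,0,0,0.4,0,0,0,0,0,0.4,0,0,0]'; python3 go.py;  python3 -m creep '[0,0,-0.5,0,0,0,0,0,-2,0,0,0,0,0,-5,0,0,0,0,0,-8,0,0,0,5,0,-11,0,0,0,9,0,-11,0,0,0,13,0,-11,0,0,0,17,0,-11,0,0,0]';python3 -m creep '[2,-5,0,0,0,0,4,-10,0,0,0,0,4,-15,0,0,0,0,4,-20,0,0,0,0,4,-20,0,0,0,0,4,-20,0,0,0,0,4,-20,0,0,0,0,4,-20,0,0,0,0]'; python3 go.py; python3 - <<'E'
from h import *
C=cams()
cv2.imwrite("pics/sf.png",C["side"]["frame"]);cv2.imwrite("pics/tf.png",C["top"]["frame"])
E
```

```text
clock: 71.65
ee_pos: [0.6498, 0.1791, 0.2816]
tool_rot: [0.067, 3.141, -0.002]
contact_force: [-1.0, -0.0, 2.3]
width: 0.0006
t 71.7 tip [0.6498 0.179  0.1156] yaw 87.5 zax [ 0.    -0.001 -1.   ] F [-1.  -0.   2.3] w 0.0006 q [ 0.09  0.69  1.1  -0.    1.35 -1.43]
clock: 72.45
ee_pos: [0.6498, 0.1792, 0.2776]
tool_rot: [0.067, 3.141, -0.001]
contact_force: [0.1, 0.4, 4.2]
width: 0.0003
t 72.5 tip [0.6498 0.179  0.1116] yaw 87.5 zax [ 0.    -0.001 -1.   ] F [0.1 0.4 4.2] w 0.0003 q [ 0.09  0.7   1.1  -0.    1.34 -1.43]
clock: 73.25
ee_pos: [0.4779, 0.1865, 0.3874]
tool_rot: [-0.067, -3.14, 0.002]
contact_force: [0.9, -0.2, -0.1]
width: 0.0003
clock: 74.05
ee_pos: [0.4314, -0.0103, 0.3876]
tool_rot: [-0.064, -3.141, 0.001]
contact_force: [0.4, -0.7, 0.0]
width: 0.0007
t 74.0 tip [ 0.4313 -0.0104  0.2216] yaw 87.7 zax [-0.    -0.001 -1.   ] F [ 0.4 -0.7  0. ] w 0.0007 q [-0.3   0.19  1.63 -0.    1.32 -1.83]
```

View pics/sf.png

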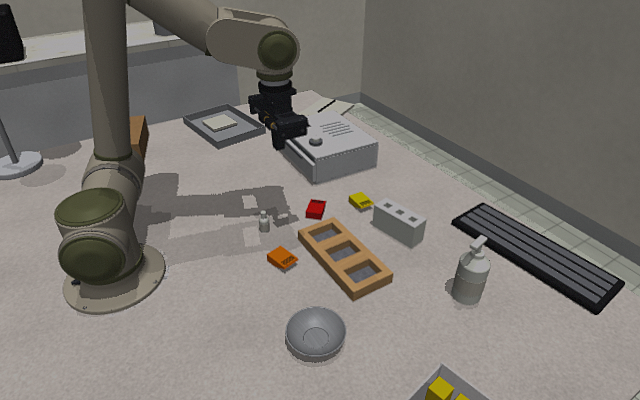

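View pics/tf.png

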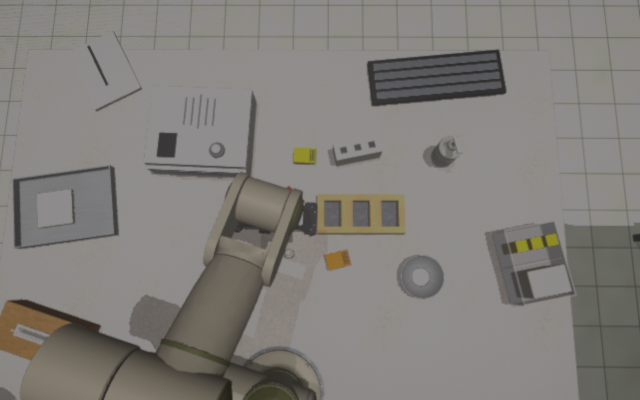

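The spring curve (2.3 N, then 4.2 N, then a hard stop) shows full button travel. The drawer is shut, and the case and holder are empty. Handing in.

```bash
python3 - <<'E'
from cell import manip
print(manip.hand_in(), manip.state()["clock"])
E
```

```text
the job is handed in; nothing more can be done
the job is handed in; nothing more can be done
```

The job is done and handed in at about 74 s on the robot clock. I rocked all three prism blocks out of the case and laid them in the drawer with the three penlights. I then pushed the drawer shut, pressed the start button and moved the arm clear.

**Last checks:**
- **Case, holder and bystanders:** the final pictures show the case and holder empty, the drawer panel flush with the unit, and the pump bottle, dish, drops bottle and coloured look-alikes where they were.
- **Drawer contents:** the last view before closing showed all three blocks, with the penlights along the front strip. The third penlight lay on top of the other two, so the lower two were not seen separately there. I could not look inside after closing.
- **Drawer shut:** it met a firm stop at about 13 N, and the panel matches the shut position in the image. I had no direct reading of the drawer joint.
- **Start button:** the readings fit full travel, 2.3 N then 4.2 N on the way down, with a hard stop about 6 mm below the top. It springs back.

**What went less well:**
- **Hard first press:** I had put the button top about 10 mm too low (it is near 117 mm), so the first press reached about 53 N on the fingertips. That is below the 120 N wrist limit. I pressed a second time, more gently, to confirm the travel.
- **Drawer drift:** setting the blocks down moved the drawer about a centimetre, which did no harm.
- **Camera offset:** the two cameras disagreed by 4 to 10 mm, so I averaged them and checked against the fingertips in the picture.

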